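# Refit the tipped filter cartridge and hold the recessed reset button

## Robot

A 7-joint arm with a two-finger parallel gripper is mounted at the origin on the work surface; the furniture and walls round the work are solid. World frame = base frame: x ahead of the robot, y to its left, z up, the work surface at z = 0. Lengths are in m, angles in rad, forces in N, time in s.
With the tool pointing down it reaches from about 0.425 to 0.925 m from the base axis. Payload 6.8 kg.
Tool frame: the origin (TCP) lies between the finger pads; the fingertips stand r.tcp_to_tips ahead of it and the grasp point (between the pads) lies 3 mm ahead of it (r.tcp_to_tips is the distance from the TCP to the fingertips, in m); z points along the fingers, y is the line along which they close (so a half turn about z gives the same grasp; the last joint's range is limited). The gripper opens to 85 mm and grips with 20 to 120 N. Pads are 22 mm wide; open, the fingers measure 114 mm over their backs; the gripper's body (76 mm by 85 mm) begins 54 mm behind the grasp point. The pads swing forward as they close: fully open they stand 13 mm farther back than shut.
Start: joints at [1.218, 0.477, 0.022, 1.555, -0.011, 1.109, -0.083], TCP at [0.164, -0.655, 0.253] pointing down, gripper open.
Joint ranges: [-2.96, 2.96], [-0.34, 2.1], [-1.41, 1.46], [0.24, 2.44], [-1.37, 4.51], [0.17, 1.92], [-2.96, 2.96]. Speed limits (rad/s): [2.39, 2.39, 3.14, 3.14, 3.14, 3.14, 3.14].

## Interface

Orientations are given as a rotation vector (axis times angle).
In Python, from bench import r gives the robot as it stands. The module is installed in compiled form; this text tells all that it offers.
- The arm moves only by the tool step_arm, never from a script. Its argument "moves" is a list of rows, each an object of numbers: "rx", "ry", "rz": the turn, a rotation vector about the tool's x, y, z in degrees; "dx", "dy", "dz": the shift along the tool's x, y, z in mm; "gripper": the opening, from -1 (shut) to 1 (fully open). In form: [{"rx": .., "ry": .., "rz": .., "dx": .., "dy": .., "dz": .., "gripper": ..}, ...]. A call has 1 to 20 rows; each row shifts and turns the commanded pose from where the row before left it, along the tool's axes as they then stand; what a row does not reach is not made up. A row lasts 1/8 s, in which the tool goes at most 62.5 mm and 10.7 degrees, less where a joint would pass 70% of its speed; a pose out of reach is approached as far as the arm can. A call is refused whole if a number of a shift passes 62.5 or a number of a turn 10.7, either way. A call with a gripper value outside its range is refused whole. The fingers move at their own pace and stop on an object; "grip_force" is the grip in N (left out, the last holds). Time passes only in rows, so rows that do not move let the fingers close. It gives the time, the measured TCP pose, the force, the opening and the grip force at its end, in the units of the state.
- r.get_obs(): the state, without advancing time (a new reading comes with each control period).
- r.grab_frame(name): name is "scene" or "top" or "wrist"; returns the picture (480x640x3 uint8, blue, green, red); there is no depth.
- r.camera_info(name): a dict with "mtx" (3x3 intrinsics, pixels), "D" ([k1, k2, p1, p2, k3] as OpenCV has them; the pictures are not rectified), "rvec" (rotation vector, rad) and "tvec" (3), from world to camera coordinates, as OpenCV has them. Camera axes: x right, y down, z forward; pixel columns grow to the right and rows downward; lengths in m; the calibration is good to about 2 mm. A picture is of the moment at which its call begins: read the wrist's pose just before it. camera_info takes no time and is no camera call; for the wrist camera it gives the pose at the moment of the call.
- r.hand_in(): hands the job in; it is judged then, once.
The state is a dict: "clock": time; "joints": joint angles; "qvel": joint speeds; "tau": joint torques, N m; "tcp_pos": TCP position; "orientation": TCP orientation; "contact_force": force on the tool from outside, world axes, zero at the start; "moment": the same for the moment, N m; "grip_width": finger opening in m; "gripper_force": force on a finger pad.
Only numpy, scipy, OpenCV 4.12 (cv2) and the standard library are available. Lean on these libraries where they do the work, as an engineer would, in place of code of your own. Each camera call takes 0.05 s, during which the arm holds its last target. There are 200 camera calls.

## Task

The tall middle cartridge of the water filter has tipped over in its seat: stand it upright, fully home in its seat between its two neighbours, and let go of it. Then reset the filter's counter: pick up the small screwdriver, reach its shaft through the round hole in the front of the filter base and hold the recessed button behind it fully down for at least two seconds; finish there, with the screwdriver still in the gripper and the button still held down. Do not press the button before the cartridge is home, and leave the jar, the mug and the pill bottle where they stand.

Things in the scene. Friction and masses are not known exactly. Their poses are not given: they have to be found in the camera images.
- filter_base: Water filter base, fixed: white, grey deck, 110 (x) x 230 (y) x 60 mm high; origin under its centre, x from its front (faces the robot) to its back, y along the row of cartridges, z up. Fixed neighbours, 44 x 44 mm: a tall cartridge at y = -69 mm, top 180 mm above the table, a short one at y = +69 mm, top 120 mm above it. Place and yaw vary.
- seat (a point): Middle seat of the base, straight above the base's origin (same axes): a square pocket 50 x 50 mm, 10 mm deep, open upward; its floor is 50 mm and its rim, the deck, 60 mm above the table. This point is the centre of the floor.
- cartridge_foot (a point): Tipped cartridge, loose, 0.15 to 0.31 kg: rigid square block 44 x 44 x 130 mm, white, grey ribbed cap. This point: centre of its underside; z along it to the cap, x from front to back of the base. It starts with its foot in the seat, leaning about 40 degrees to the short cartridge, on whose top edge it rests. Upright it has 3 mm play all round; home, this point is on the seat floor.
- cartridge_centre (a point): Centre of the tipped cartridge, 65 mm up from its underside; same axes.
- cartridge_top (a point): Centre of the top face of the tipped cartridge, 130 mm from its underside; same axes.
- hole_mouth (a point): Reset hole: round, 10 mm across, in a grey panel of the upright front face of the base, below the tall cartridge (base y = -62 mm), 36 mm above the table. This point: its centre, in the plane of the face; x points straight into the hole, z up. The panel is 6 mm thick, with a hollow 20 mm wide behind it; the button's face lies 18 mm inside the mouth.
- reset_button (a joint): Recessed reset button behind the hole: 0 when up, 0.005 m when fully down; it moves straight inwards (along x of hole_mouth). A spring pushes it back: about 2 N to start, 4 N fully down, then a hard stop.
- driver_handle (a point): Small screwdriver, loose, 22 g, 112 mm long, lying left of the filter, tip pointing away from the robot. This point: middle of its handle (16 x 16 x 55 mm, flat-sided), on the long axis, 8 mm above the table as it lies. The tip of the shaft lies along this point's -y axis; z is up as it lies.
- driver_tip (a point): Tip of the screwdriver's shaft, on its long axis, 84.5 mm from the handle's middle along -y; the shaft is 3.4 mm thick and stands 57 mm out of the handle.
- jar_centre (a point): Bystander: lidded food jar, 76 mm across, 98 mm tall, left of the filter; centre, half-way up.
- mug_centre (a point): Bystander: white mug, 86 mm across, 92 mm tall, left of the filter, beyond the jar; centre of its cup, half-way up.
- pills_centre (a point): Bystander: amber pill bottle with white cap, 40 mm across, 72 mm tall, right of the filter; centre, half-way up.
Mind the look-alikes: they are no part of the job. What is shaped like the part that bears driver_handle but turquoise is not meant.

How it is judged:
On the way, in this order (a step that is already met when the one before it is completed fails the run):
1. the tipped cartridge stands upright, home in its seat, and is let go (angle between cartridge_foot's own z axis and vertical below 0.06 rad and z of cartridge_foot in the frame of seat below 0.003 m and horizontal distance between cartridge_foot and seat below 0.007 m and height (world z) of cartridge_centre above 0.1 m and contact force between cartridge and the arm below 0.1 N and contact force between cartridge and the fingers below 0.1 N), for 0.2 s.
2. the screwdriver is lifted off the table in the gripper (height (world z) of driver_handle above 0.025 m and contact force between driver and the fingers above 1 N), for 0.2 s.
3. the screwdriver's tip, through the hole, holds the button fully down for two seconds (x of driver_tip in the frame of hole_mouth between 0.016 and 0.028 m and y of driver_tip in the frame of hole_mouth between -0.006 and 0.006 m and z of driver_tip in the frame of hole_mouth between -0.006 and 0.006 m and value of joint reset_button above 0.004 m and contact force between driver and reset_button above 1 N and contact force between driver and the fingers above 1 N and height (world z) of driver_handle above 0.022 m), for 2 s.
At the end, for the whole second after the job is handed in: Cartridge untouched, upright within 0.06 rad, on the floor of its seat within 3 mm (7 mm sideways); the gripper holds the screwdriver (over 1 N, handle above 22 mm), its tip in the hole (6 mm of the axis, 16 to 28 mm deep) pressing the button at least 4 mm down with over 1 N (all of step 1 and all of step 3); the arm keeps its last pose, push and grip.
It fails at once if the button is pressed while the cartridge is not home in its seat (value of joint reset_button above 0.003 m and not (angle between cartridge_foot's own z axis and vertical below 0.06 rad and z of cartridge_foot in the frame of seat below 0.003 m and horizontal distance between cartridge_foot and seat below 0.007 m and height (world z) of cartridge_centre above 0.1 m)).
It fails at once if the jar is moved more than 20 mm or tipped (distance of jar_centre from where it was at the start of the episode above 0.02 m or angle between jar_centre's own z axis and vertical above 0.3 rad).
It fails at once if the mug is moved more than 20 mm or tipped (distance of mug_centre from where it was at the start of the episode above 0.02 m or angle between mug_centre's own z axis and vertical above 0.3 rad).
It fails at once if the pill bottle is moved more than 20 mm or tipped (distance of pills_centre from where it was at the start of the episode above 0.02 m or angle between pills_centre's own z axis and vertical above 0.3 rad).
It also fails if it takes over 61 s, if anything falls off the work surface, if the arm or the gripper's body presses on something with over 40 N, if the wrist force passes 120 N, or if a joint passes its speed limit or range.

## Working session

There is one attempt and no reset: what is moved stays moved. The work goes in short steps, Python scripts to look and compute and a tool call to move; the robot and the scene stay as the last step left them, time stands still between calls to the robot, and variables do not carry over. Pictures are saved under pics/ and viewed, at most 10 in all, crops included, and the job is handed in when it is done.

Besides the shell and the picture viewer there is one more tool, called after "Emit:" by a JSON object that holds its "op" and its "data". step_arm: Moves the arm, as the interface text tells. Its arguments: {"type":"object","properties":{"moves":{"type":"array","items":{"type":"object","properties":{"rx":{"type":"number"},"ry":{"type":"number"},"rz":{"type":"number"},"dx":{"type":"number"},"dy":{"type":"number"},"dz":{"type":"number"},"gripper":{"type":"number"}}}},"grip_force":{"type":"number"}},"required":["moves"]}

```bash
mkdir -p pics
python3 - <<'E'
from bench import r
import cv2,numpy as np
o=r.get_obs(); print({k:np.round(v,3) for k,v in o.items()}, r.tcp_to_tips)
for n in ("scene","top"):
    f=r.grab_frame(n); cv2.imwrite(f"pics/{n}0.png",f)
    c=r.camera_info(n); R=cv2.Rodrigues(np.array(c["rvec"]))[0]
    print(n,np.round(c["mtx"],1).tolist(),np.round(c["D"],3),"pos",np.round(-R.T@np.ravel(c["tvec"]),3),"fwd",R[2].round(3))
E
```

```text
{'clock': np.float64(0.0), 'joints': array([ 1.218,  0.478,  0.022,  1.556, -0.011,  1.109, -0.083]), 'qvel': array([ 0.001, -0.002, -0.   , -0.001, -0.   , -0.001, -0.   ]), 'tau': array([-1.0000e-03, -5.9645e+01,  1.6080e+00, -2.8120e+01,  1.3000e-02,
        1.0000e-02, -0.0000e+00]), 'tcp_pos': array([ 0.163, -0.654,  0.252]), 'orientation': array([-3.116e+00, -3.830e-01,  1.000e-03]), 'contact_force': array([-0.243,  0.67 ,  0.083]), 'moment': array([-0.018, -0.023, -0.008]), 'gripper_force': np.float64(0.0), 'grip_width': np.float64(0.085)} 0.022
scene [[482.0, 0.0, 317.6], [0.0, 482.0, 239.8], [0.0, 0.0, 1.0]] [-0.106  0.     0.     0.     0.   ] pos [-0.208  0.424  0.823] fwd [ 0.644 -0.352 -0.679]
top [[599.9, 0.0, 325.3], [0.0, 599.9, 232.7], [0.0, 0.0, 1.0]] [0.023 0.    0.    0.    0.   ] pos [0.246 0.027 1.265] fwd [ 0.192  0.006 -0.981]
```

```bash
ls -la
```

```text
total 12
drwxr-xr-x  3 agent agent 4096 Dec  4 00:31 .
drwxr-xr-x 23 root  root  4096 Dec  4 00:31 ..
drwxr-xr-x  2 agent agent 4096 Dec  4 00:32 pics
```

View pics/scene0.png

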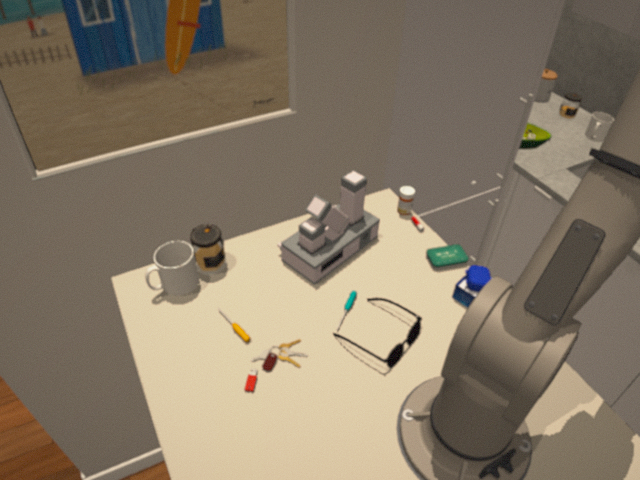

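View pics/top0.png

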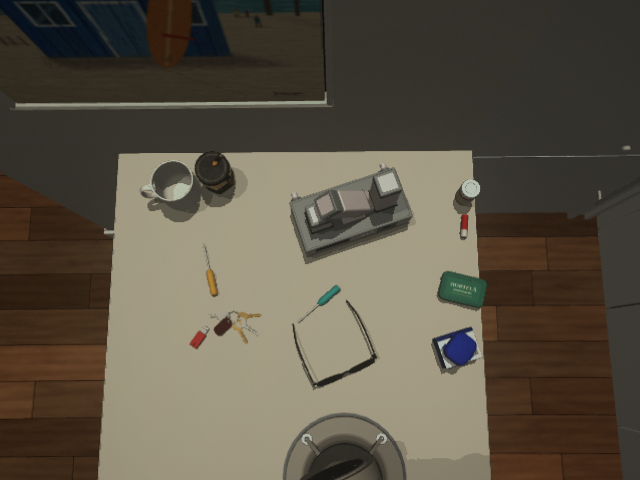

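Top view: the filter is at (350,213), the tipped cartridge at (340,205), the jar at (215,173), the mug at (172,182) and the pill bottle at (468,192). Things that could pass for the driver are the orange screwdriver at (210,275), tip away from the robot and left of the filter, and the turquoise one at (325,300), which is the look-alike. The red lighter (200,337) and red marker (464,226) are not screwdrivers. I choose the orange one and check it in a close crop.

```bash
cat > h.py <<'E'
import cv2,numpy as np
from bench import r
def cam(n):
    c=r.camera_info(n); R=cv2.Rodrigues(np.array(c["rvec"],float))[0]
    return np.array(c["mtx"],float),np.array(c["D"],float),R,np.ravel(c["tvec"]).astype(float)
def ray(C,px):
    K,D,R,t=C; p=cv2.undistortPoints(np.array(px,float).reshape(-1,1,2),K,D).reshape(-1,2)
    d=np.c_[p,np.ones(len(p))]@R; return -R.T@t,d
def onz(C,px,z):
    o,d=ray(C,px); s=(z-o[2])/d[:,2]; return o+s[:,None]*d
def proj(C,P):
    K,D,R,t=C; return cv2.projectPoints(np.array(P,float).reshape(-1,3),cv2.Rodrigues(R)[0],t,K,D)[0].reshape(-1,2)
def tri(C1,p1,C2,p2):
    o1,d1=ray(C1,p1);o2,d2=ray(C2,p2);out=[]
    for a,b in zip(d1,d2):
        s=np.linalg.lstsq(np.c_[a,-b],o2-o1,rcond=None)[0]
        A=o1+s[0]*a;B=o2+s[1]*b; out.append(np.r_[(A+B)/2,np.linalg.norm(A-B)])
    return np.array(out)
E
python3 - <<'E'
from h import *
t=cv2.imread("pics/top0.png"); s=cv2.imread("pics/scene0.png")
out=np.zeros((600,800,3),np.uint8)
a=cv2.resize(t[160:260,285:420],None,fx=4,fy=4,interpolation=cv2.INTER_CUBIC); out[:400,:540]=a   # u=285+X/4, v=160+Y/4
b=cv2.resize(t[235:305,190:230],None,fx=4,fy=4,interpolation=cv2.INTER_CUBIC); out[:280,560:720]=b
out=cv2.hconcat([out])
cv2.imwrite("pics/crop1.png",out)
c=cv2.resize(s[165:285,275:390],None,fx=5,fy=5,interpolation=cv2.INTER_CUBIC); cv2.imwrite("pics/crop2.png",c)
C=cam("top");S=cam("scene")
hsv=cv2.cvtColor(t,cv2.COLOR_BGR2HSV)
m=cv2.inRange(hsv,(10,150,100),(25,255,255)); m[:230]=0;m[310:]=0;m[:,:180]=0;m[:,240:]=0
ct=max(cv2.findContours(m,0,2)[0],key=cv2.contourArea); rc=cv2.minAreaRect(ct); print("driver top",rc)
hs=cv2.cvtColor(s,cv2.COLOR_BGR2HSV); m2=cv2.inRange(hs,(10,150,100),(25,255,255)); m2[:300]=0;m2[360:]=0;m2[:,:210]=0;m2[:,260:]=0
c2=max(cv2.findContours(m2,0,2)[0],key=cv2.contourArea); rc2=cv2.minAreaRect(c2); print("driver scene",rc2)
print("handle top z=.008",onz(C,cv2.boxPoints(rc),.012).round(4).tolist(),onz(C,[rc[0]],.008).round(4),"scene",onz(S,[rc2[0]],.008).round(4))
E
```

```text
driver top ((211.4016571044922, 281.90728759765625), (24.734548568725586, 6.3710198402404785), 77.00537872314453)
driver scene ((240.50003051757812, 332.0000305175781), (23.33452033996582, 6.363960266113281), 45.0)
handle top z=.008 [[0.412, 0.288, 0.012], [0.4149, 0.2751, 0.012], [0.3641, 0.2619, 0.012], [0.3612, 0.2748, 0.012]] [[0.3884 0.2757 0.008 ]] scene [[0.3876 0.2745 0.008 ]]
```

View pics/crop1.png

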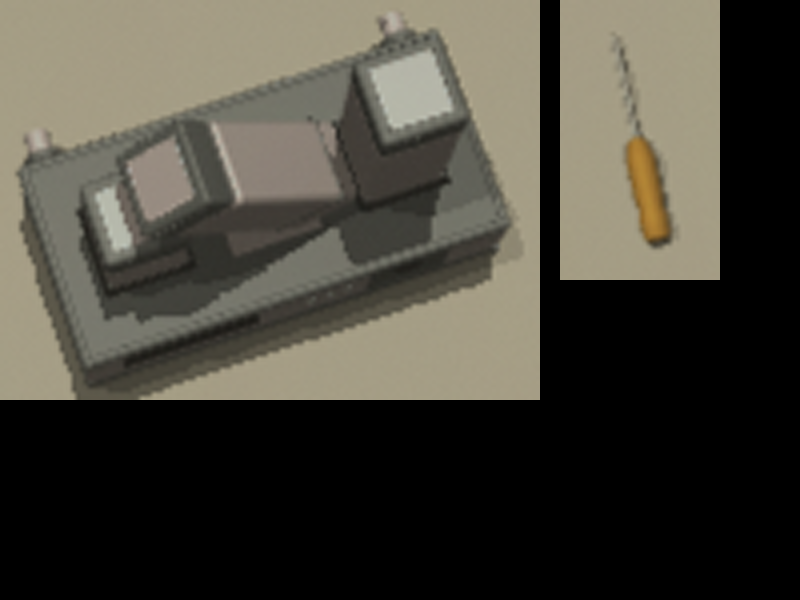

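View pics/crop2.png

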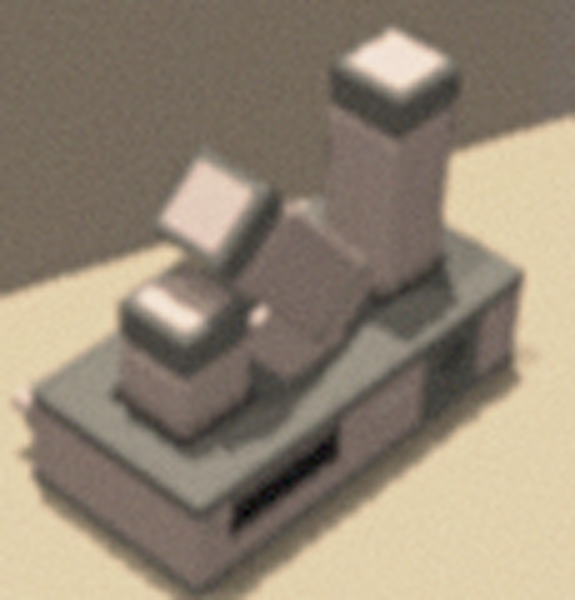

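The crop confirms the orange driver: its handle is flat-sided with the shaft up-left, tip at about (204,244) in the top view. Top crop (u = 285 + X/4, v = 160 + Y/4):
- Deck corners: (22,165), (435,30), (510,225), (88,363).
- Tall cap centre: (414,91).
- Tipped cartridge's top face: (160,181).

Scene crop: the grey hole panel is at about (450,370) and the tipped cartridge's top at (210,203).

Run:
```python
from h import *
C=cam("top");S=cam("scene")
t=lambda p:(np.array(p,float)+.5)/4-.5+[285,160]
s=lambda p:(np.array(p,float)+.5)/5-.5+[275,165]
loc=np.array([[.055,.115],[.055,-.115],[-.055,-.115],[-.055,.115],[0,-.069]])
W=np.r_[onz(C,t([[22,165],[435,30],[510,225],[88,363]]),.06),onz(C,t([[414,91]]),.18)][:,:2]
Ws=np.r_[onz(S,s([[33,393],[522,272],[200,512]]),.06),onz(S,s([[397,62]]),.18)][:,:2]
ls=loc[[0,2,3,4]]
def fit(l,w):
    lc,wc=l-l.mean(0),w-w.mean(0)
    a=np.arctan2((lc[:,0]*wc[:,1]-lc[:,1]*wc[:,0]).sum(),(lc*wc).sum()); R=np.array([[np.cos(a),-np.sin(a)],[np.sin(a),np.cos(a)]])
    o=w.mean(0)-R@l.mean(0); print("yaw",np.degrees(a).round(2),"o",o.round(4),"res mm",((w-o-l@R.T)*1000).round(1).tolist()); return a,o
fit(loc,W);fit(ls,Ws);a,o=fit(np.r_[loc,ls],np.r_[W,Ws])
np.save("base.npy",[*o,a]); R=np.array([[np.cos(a),-np.sin(a)],[np.sin(a),np.cos(a)]])
top=tri(C,t([[160,181]]),S,s([[210,203]]))[0]; q=R.T@(top[:2]-o)
print("cart top world",top.round(4),"in base",q.round(4),"len to seat",np.linalg.norm(np.r_[q,top[2]-.05]))
print("hole",(o+R@[-.055,-.062]).round(4))
tip=onz(C,[[190+(55+.5)/4-.5,235+(38+.5)/4-.5]],.008)[0]; print("tip",tip.round(4),"len",np.linalg.norm(tip[:2]-[.388,.275]),np.degrees(np.arctan2(*(tip[:2]-[.388,.275])[::-1])))
for n,u in(("jar",(215,173)),("mug",(172,182)),("pills",(468,192))):print(n,onz(C,[u],.09)[0].round(3))
```

```text
yaw 18.06 o [ 0.5324 -0.0177] res mm [[0.3, -1.2], [-0.3, 2.1], [-0.3, 0.7], [0.9, -1.1], [-0.6, -0.5]]
yaw 18.97 o [ 0.5294 -0.0163] res mm [[-1.2, -1.1], [-0.0, 1.5], [0.6, 0.8], [0.6, -1.1]]
yaw 18.49 o [ 0.531  -0.0172] res mm [[2.7, -1.8], [0.4, 0.9], [0.1, 0.3], [3.0, -1.0], [0.3, -1.2], [-3.8, -0.2], [-0.5, 2.2], [-1.8, 0.8], [-0.4, -0.1]]
cart top world [0.5138 0.0349 0.1668 0.0013] in base [0.0002 0.0548] len to seat 0.12898836689954069
hole [ 0.4984 -0.0934]
tip [0.4692 0.2952 0.008 ] len 0.08368885082494075 13.982783502955133
jar [0.602 0.259 0.09 ]
mug [0.583 0.345 0.09 ]
pills [ 0.557 -0.253  0.09 ]
```

```bash
cat >> h.py <<'E'
from scipy.spatial.transform import Rotation as Ro
ox,oy,ya=np.load("base.npy") if __import__("os").path.exists("base.npy") else (0,0,0)
RB=Ro.from_euler("z",ya).as_matrix()
B=lambda p:np.array([ox,oy,0])+RB@np.array(p,float)     # base -> world
BI=lambda p:RB.T@(np.array(p,float)-[ox,oy,0])
def Rt(z,y): # tool z, tool y world
    z=np.array(z,float);z/=np.linalg.norm(z);y=np.array(y,float);y-=z*(y@z);y/=np.linalg.norm(y);return np.c_[np.cross(y,z),y,z]
def plan(p,R,shift_first=False):
    o=r.get_obs();R0=Ro.from_rotvec(o["orientation"]).as_matrix()
    print("turn total deg (tool)",np.degrees(Ro.from_matrix(R0.T@R).as_rotvec()).round(2),
     "shift mm", "before turn" if shift_first else "after turn",(1000*(R0 if shift_first else R).T@(np.array(p)-o["tcp_pos"])).round(1))
def st():
    o=r.get_obs();R0=Ro.from_rotvec(o["orientation"]).as_matrix()
    print("t",round(o["clock"],2),"tcp",o["tcp_pos"].round(4),"inbase",BI(o["tcp_pos"]).round(4),"toolz base",(RB.T@R0[:,2]).round(3),"tooly base",(RB.T@R0[:,1]).round(3),"F",o["contact_force"].round(1),"w",round(float(o["grip_width"]),4),"gf",round(float(o["gripper_force"]),1),"q",o["joints"].round(2))
E
python3 - <<'E'
from h import *
th=np.radians(40); ax=np.array([0,np.sin(th),np.cos(th)]); top=np.array([0,.0548,.1668])
R=Rt(RB@-ax,RB[:,0])
pre=top+.09*ax; g=top-.015*ax
print("pre",B(pre).round(4),"grasp",B(g).round(4))
plan(B(pre),R,True)
E
```

```text
pre [0.4952 0.0897 0.2357] grasp [0.5166 0.0257 0.1553]
turn total deg (tool) [-32.91 -30.45 -90.2 ] shift mm before turn [ 502.2 -641.4   17.7]
```

Emit:
{"op": "step_arm", "data": {"moves": [{"dz":-50},{"dx":36,"dy":-46},{"dx":36,"dy":-46},{"dx":36,"dy":-46},{"dx":36,"dy":-46},{"dx":36,"dy":-46},{"dx":36,"dy":-46},{"dx":36,"dy":-46},{"dx":36,"dy":-46},{"dx":36,"dy":-46},{"dx":36,"dy":-46},{"dx":36,"dy":-46},{"dx":36,"dy":-46},{"dx":36,"dy":-46},{"dx":36,"dy":-46},{}], "grip_force": 80}}

```text
invalid input at $.moves[0]: expected keys rx, ry, rz, dx, dy, dz, gripper
```

Emit:
{"op": "step_arm", "data": {"moves": [{"rz":-10.5},{"rz":-10.5},{"rz":-10.5},{"rz":-10.5},{"rz":-10.5},{"rz":-10.5},{"rz":-10.5},{"rz":-10.5},{"rz":-10.5},{"ry":-10},{"ry":-10},{"ry":-10},{"ry":-10},{}]}}

```text
invalid input at $.moves[0]: expected keys rx, ry, rz, dx, dy, dz, gripper
```

Run:
```python
from h import *
st()
th=np.radians(40); ax=np.array([0,np.sin(th),np.cos(th)]); top=np.array([0,.0548,.1668])
R=Rt(RB@-ax,RB[:,0]); plan(B(top+.06*ax),R)
# better lean estimate: project and view wrist
cv2.imwrite("pics/w1.png",r.grab_frame("wrist"))
```

```text
t 0.1 tcp [ 0.1635 -0.6544  0.2524] inbase [-0.5506 -0.4878  0.2524] toolz base [ 0.     0.002 -1.   ] tooly base [-0.078 -0.997 -0.002] F [-0.3  0.5 -0.3] w 0.085 gf 0.0 q [ 1.22  0.48  0.02  1.56 -0.01  1.11 -0.08]
turn total deg (tool) [-32.91 -30.45 -90.2 ] shift mm after turn [ 470.7  550.6 -343.2]
```

View pics/w1.png

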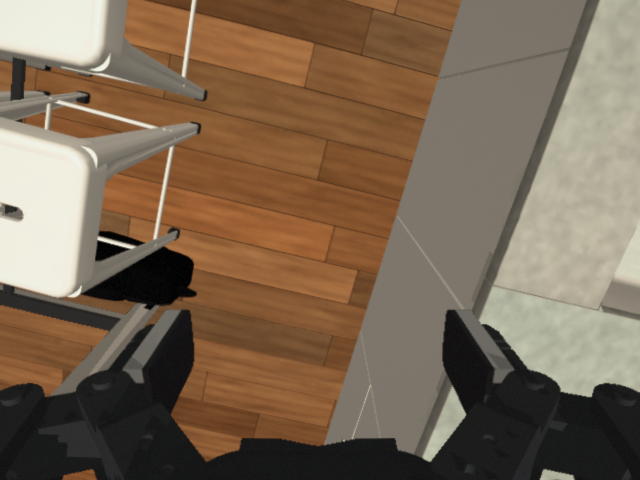

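Every key has to be given, so no move was made. The wrist picture only shows the floor beside the bench and the two open fingers at the bottom.

Emit:
{"op": "step_arm", "data": {"moves": [{"rx":0,"ry":0,"rz":0,"dx":0,"dy":0,"dz":-50,"gripper":1},{"rx":0,"ry":0,"rz":0,"dx":36,"dy":-46,"dz":0,"gripper":1},{"rx":0,"ry":0,"rz":0,"dx":36,"dy":-46,"dz":0,"gripper":1},{"rx":0,"ry":0,"rz":0,"dx":36,"dy":-46,"dz":0,"gripper":1},{"rx":0,"ry":0,"rz":0,"dx":36,"dy":-46,"dz":0,"gripper":1},{"rx":0,"ry":0,"rz":0,"dx":36,"dy":-46,"dz":0,"gripper":1},{"rx":0,"ry":0,"rz":0,"dx":36,"dy":-46,"dz":0,"gripper":1},{"rx":0,"ry":0,"rz":0,"dx":36,"dy":-46,"dz":0,"gripper":1},{"rx":0,"ry":0,"rz":0,"dx":36,"dy":-46,"dz":0,"gripper":1},{"rx":0,"ry":0,"rz":0,"dx":36,"dy":-46,"dz":0,"gripper":1},{"rx":0,"ry":0,"rz":0,"dx":36,"dy":-46,"dz":0,"gripper":1},{"rx":0,"ry":0,"rz":0,"dx":36,"dy":-46,"dz":0,"gripper":1},{"rx":0,"ry":0,"rz":0,"dx":36,"dy":-46,"dz":0,"gripper":1},{"rx":0,"ry":0,"rz":0,"dx":36,"dy":-46,"dz":0,"gripper":1},{"rx":0,"ry":0,"rz":0,"dx":36,"dy":-46,"dz":0,"gripper":1},{"rx":0,"ry":0,"rz":0,"dx":0,"dy":0,"dz":0,"gripper":1}], "grip_force": 80}}

```text
clock: 2.15
tcp_pos: [0.497, 0.0971, 0.3033]
orientation: [-3.114, -0.395, -0.001]
contact_force: [0.1, -0.8, 0.2]
grip_width: 0.0855
gripper_force: 0.0
```

Emit:
{"op": "step_arm", "data": {"moves": [{"rx":0,"ry":0,"rz":-10.5,"dx":0,"dy":0,"dz":0,"gripper":1},{"rx":0,"ry":0,"rz":-10.5,"dx":0,"dy":0,"dz":0,"gripper":1},{"rx":0,"ry":0,"rz":-10.5,"dx":0,"dy":0,"dz":0,"gripper":1},{"rx":0,"ry":0,"rz":-10.5,"dx":0,"dy":0,"dz":0,"gripper":1},{"rx":0,"ry":0,"rz":-10.5,"dx":0,"dy":0,"dz":0,"gripper":1},{"rx":0,"ry":0,"rz":-10.5,"dx":0,"dy":0,"dz":0,"gripper":1},{"rx":0,"ry":0,"rz":-10.5,"dx":0,"dy":0,"dz":0,"gripper":1},{"rx":0,"ry":0,"rz":-10.5,"dx":0,"dy":0,"dz":0,"gripper":1},{"rx":0,"ry":0,"rz":-10.5,"dx":0,"dy":0,"dz":0,"gripper":1},{"rx":0,"ry":-10,"rz":0,"dx":0,"dy":0,"dz":0,"gripper":1},{"rx":0,"ry":-10,"rz":0,"dx":0,"dy":0,"dz":0,"gripper":1},{"rx":0,"ry":-10,"rz":0,"dx":0,"dy":0,"dz":0,"gripper":1},{"rx":0,"ry":-10,"rz":0,"dx":0,"dy":0,"dz":0,"gripper":1},{"rx":0,"ry":0,"rz":0,"dx":0,"dy":0,"dz":0,"gripper":1}]}}

```text
clock: 3.9
tcp_pos: [0.4953, 0.0937, 0.3017]
orientation: [1.467, 2.054, -0.538]
contact_force: [-0.3, 0.1, -0.1]
grip_width: 0.0855
gripper_force: 0.0
```

Run:
```python
from h import *
st()
th=np.radians(40); ax=np.array([0,np.sin(th),np.cos(th)]); top=np.array([0,.0548,.1668])
R=Rt(RB@-ax,RB[:,0]); plan(B(top+.06*ax),R)
```

```text
t 3.9 tcp [0.4953 0.0937 0.3017] inbase [0.0013 0.1165 0.3017] toolz base [ 0.001 -0.642 -0.767] tooly base [ 1.     0.006 -0.004] F [-0.3  0.1 -0.1] w 0.0855 gf 0.0 q [-0.03  0.34 -0.79  1.92  0.83  1.48 -0.81]
turn total deg (tool) [ 0.03 -0.04  0.42] shift mm after turn [39.5 -1.3 83. ]
```

Emit:
{"op": "step_arm", "data": {"moves": [{"rx":0,"ry":0,"rz":0,"dx":20,"dy":0,"dz":40,"gripper":1},{"rx":0,"ry":0,"rz":0,"dx":20,"dy":-1,"dz":43,"gripper":1},{"rx":0,"ry":0,"rz":0,"dx":0,"dy":0,"dz":30,"gripper":1},{"rx":0,"ry":0,"rz":0,"dx":0,"dy":0,"dz":25,"gripper":1},{"rx":0,"ry":0,"rz":0,"dx":0,"dy":0,"dz":20,"gripper":1},{"rx":0,"ry":0,"rz":0,"dx":0,"dy":0,"dz":0,"gripper":1}]}}

```text
clock: 4.65
tcp_pos: [0.5178, 0.0221, 0.1561]
orientation: [1.478, 2.046, -0.54]
contact_force: [-1.1, -0.1, -0.5]
grip_width: 0.0852
gripper_force: 0.0
```

Run:
```python
from h import *
st()
s=r.grab_frame("scene"); w=r.grab_frame("wrist")
a=cv2.resize(s[110:290,270:400],None,fx=3,fy=3,interpolation=cv2.INTER_CUBIC)
out=np.zeros((540,800,3),np.uint8); out[:,:390]=a; out[:300,395:795]=cv2.resize(w,(400,300)); cv2.imwrite("pics/g1.png",out)
```

```text
t 4.65 tcp [0.5178 0.0221 0.1561] inbase [0.     0.0414 0.1561] toolz base [-0.004 -0.643 -0.766] tooly base [ 1.    -0.003 -0.002] F [-1.1 -0.1 -0.5] w 0.0852 gf 0.0 q [ 0.    0.53 -0.69  2.06  1.05  1.26 -1.01]
```

View pics/g1.png

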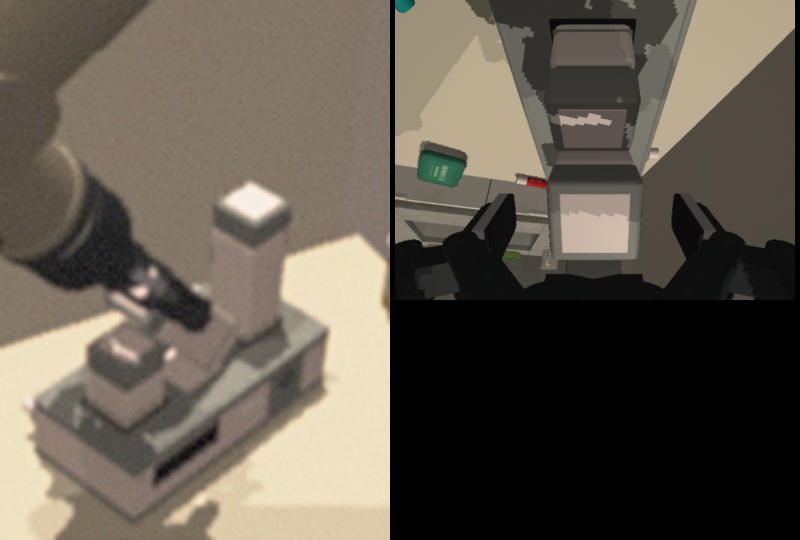

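The scene half shows the fingers around the tipped cartridge's cap. In the wrist half, its top face at (595,222) is square and central between the pads (505 to 685). I close.

Emit:
{"op": "step_arm", "data": {"moves": [{"rx":0,"ry":0,"rz":0,"dx":0,"dy":0,"dz":0,"gripper":-1},{"rx":0,"ry":0,"rz":0,"dx":0,"dy":0,"dz":0,"gripper":-1},{"rx":0,"ry":0,"rz":0,"dx":0,"dy":0,"dz":0,"gripper":-1},{"rx":0,"ry":0,"rz":0,"dx":0,"dy":0,"dz":0,"gripper":-1},{"rx":0,"ry":0,"rz":0,"dx":0,"dy":0,"dz":0,"gripper":-1},{"rx":0,"ry":0,"rz":0,"dx":0,"dy":0,"dz":0,"gripper":-1}], "grip_force": 80}}

```text
clock: 5.5
tcp_pos: [0.5183, 0.0252, 0.157]
orientation: [1.473, 2.048, -0.535]
contact_force: [-2.2, 4.2, 5.6]
grip_width: 0.0432
gripper_force: 80.5
```

Run:
```python
from h import *
st()
```

```text
t 5.5 tcp [0.5183 0.0252 0.157 ] inbase [0.0014 0.0442 0.157 ] toolz base [ 0.002 -0.643 -0.766] tooly base [1.    0.001 0.001] F [-2.2  4.2  5.6] w 0.0432 gf 80.5 q [ 0.    0.53 -0.69  2.06  1.05  1.26 -1.01]
```

Emit:
{"op": "step_arm", "data": {"moves": [{"rx":0,"ry":0,"rz":0,"dx":-4,"dy":0,"dz":-5,"gripper":-1},{"rx":0,"ry":0,"rz":0,"dx":-6,"dy":0,"dz":-7,"gripper":-1},{"rx":0,"ry":0,"rz":0,"dx":-6,"dy":0,"dz":-7,"gripper":-1},{"rx":0,"ry":0,"rz":0,"dx":0,"dy":0,"dz":0,"gripper":-1},{"rx":0,"ry":5,"rz":0,"dx":-4.2,"dy":0,"dz":3.5,"gripper":-1},{"rx":0,"ry":5,"rz":0,"dx":-4.5,"dy":0,"dz":3.2,"gripper":-1},{"rx":0,"ry":5,"rz":0,"dx":-4.8,"dy":0,"dz":2.8,"gripper":-1},{"rx":0,"ry":5,"rz":0,"dx":-5,"dy":0,"dz":2.3,"gripper":-1},{"rx":0,"ry":5,"rz":0,"dx":-5.2,"dy":0,"dz":1.9,"gripper":-1},{"rx":0,"ry":5,"rz":0,"dx":-5.3,"dy":0,"dz":1.4,"gripper":-1},{"rx":0,"ry":5,"rz":0,"dx":-5.4,"dy":0,"dz":1,"gripper":-1},{"rx":0,"ry":5,"rz":0,"dx":-5.5,"dy":0,"dz":0.5,"gripper":-1},{"rx":0,"ry":0,"rz":0,"dx":0,"dy":0,"dz":0,"gripper":-1},{"rx":0,"ry":0,"rz":0,"dx":0,"dy":0,"dz":0,"gripper":-1}]}}

```text
clock: 7.25
tcp_pos: [0.5316, -0.0168, 0.1811]
orientation: [1.834, 2.55, -0.002]
contact_force: [-0.6, 0.7, -0.9]
grip_width: 0.0427
gripper_force: 81.3
```

Run:
```python
from h import *
st()
s=r.grab_frame("scene"); t=r.grab_frame("top"); cv2.imwrite("pics/s2.png",s)
out=np.zeros((540,800,3),np.uint8); out[:,:390]=cv2.resize(s[110:290,270:400],None,fx=3,fy=3,interpolation=cv2.INTER_CUBIC)
out[:420,395:795]=cv2.resize(t[155:260,300:400],None,fx=4,fy=4,interpolation=cv2.INTER_CUBIC); cv2.imwrite("pics/g2.png",out)
```

```text
t 7.25 tcp [ 0.5316 -0.0168  0.1811] inbase [0.0008 0.0002 0.1811] toolz base [-0.001 -0.001 -1.   ] tooly base [ 1.     0.002 -0.001] F [-0.6  0.7 -0.9] w 0.0427 gf 81.3 q [ 0.62  0.48 -0.9   1.92  0.45  0.96 -0.17]
```

View pics/g2.png

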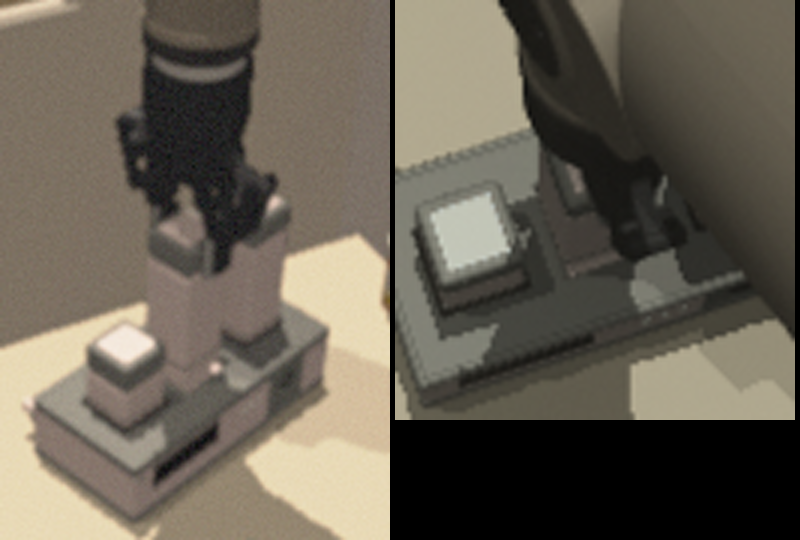

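The cartridge hangs upright above its seat, between its neighbours (scene half, cap at (180,240)). I lower it step by step, watching the force.

Emit:
{"op": "step_arm", "data": {"moves": [{"rx":0,"ry":0,"rz":0,"dx":0,"dy":0,"dz":3,"gripper":-1},{"rx":0,"ry":0,"rz":0,"dx":0,"dy":0,"dz":3,"gripper":-1},{"rx":0,"ry":0,"rz":0,"dx":0,"dy":0,"dz":2,"gripper":-1},{"rx":0,"ry":0,"rz":0,"dx":0,"dy":0,"dz":2,"gripper":-1},{"rx":0,"ry":0,"rz":0,"dx":0,"dy":0,"dz":0,"gripper":-1}]}}

```text
clock: 7.98
tcp_pos: [0.5348, -0.0192, 0.1774]
orientation: [1.831, 2.542, -0.006]
contact_force: [-11.0, -11.0, 53.0]
grip_width: 0.043
gripper_force: 89.5
```

Run:
```python
from h import *
st(); print(r.get_obs()["moment"].round(2))
C=cam("top"); print("short top in base",BI(onz(C,[[319.5,213.75]],.12)[0]).round(4))
```

```text
t 7.97 tcp [ 0.5348 -0.0192  0.1774] inbase [ 0.003  -0.0031  0.1774] toolz base [ 0.002 -0.009 -1.   ] tooly base [ 1.    -0.     0.002] F [-11. -11.  53.] w 0.043 gf 89.5 q [ 0.61  0.48 -0.89  1.92  0.47  0.95 -0.18]
[-2.21  4.12  0.35]
short top in base [-0.0019  0.0672  0.12  ]
```

The foot touches the rim about 4 mm early, so the placing is slightly off. I raise it again and measure the residual tilt and offset.

Emit:
{"op": "step_arm", "data": {"moves": [{"rx":0,"ry":0,"rz":0,"dx":0,"dy":0,"dz":-5,"gripper":-1},{"rx":0,"ry":0,"rz":0,"dx":0,"dy":0,"dz":-5,"gripper":-1},{"rx":0,"ry":0,"rz":0,"dx":0,"dy":0,"dz":0,"gripper":-1}]}}

```text
clock: 8.35
tcp_pos: [0.532, -0.0169, 0.1812]
orientation: [-1.834, -2.551, 0.0]
contact_force: [-0.2, 0.1, -1.5]
grip_width: 0.0429
gripper_force: 82.6
```

Run:
```python
from h import *
st()
s=np.mean([r.grab_frame("scene").astype(float) for _ in range(6)],0); np.save("s3.npy",s)
w=r.grab_frame("wrist"); cv2.imwrite("pics/w3.png",w)
out=np.zeros((600,800,3),np.uint8); out[:480,:]=0
out[:375,:500]=cv2.resize(w,(500,375))
z=cv2.resize(s[180:245,312:372].astype(np.uint8),None,fx=5,fy=9,interpolation=cv2.INTER_CUBIC); out[:585,500:800]=z
cv2.imwrite("pics/g3.png",out)
g=cv2.cvtColor(s.astype(np.uint8),cv2.COLOR_BGR2GRAY).astype(float); g=s.mean(2)
for v in range(188,238,3): print(v,g[v,310:370:1].round(0).astype(int).tolist())
```

```text
t 8.35 tcp [ 0.532  -0.0169  0.1812] inbase [ 0.001  -0.      0.1812] toolz base [-0. -0. -1.] tooly base [ 1.     0.002 -0.   ] F [-0.2  0.1 -1.5] w 0.0429 gf 82.6 q [ 0.62  0.48 -0.9   1.92  0.45  0.96 -0.16]
188 [110, 112, 113, 110, 112, 111, 110, 110, 103, 87, 85, 91, 89, 89, 95, 104, 115, 127, 136, 141, 136, 127, 121, 117, 117, 116, 114, 104, 75, 49, 35, 31, 32, 35, 35, 32, 32, 33, 33, 32, 32, 39, 44, 52, 61, 69, 69, 69, 71, 74, 77, 92, 103, 112, 111, 103, 106, 109, 109, 110]
191 [111, 110, 111, 110, 110, 107, 112, 110, 106, 88, 78, 75, 73, 76, 79, 78, 81, 83, 85, 91, 99, 108, 117, 120, 108, 94, 79, 71, 79, 87, 79, 55, 36, 34, 30, 31, 33, 49, 73, 93, 100, 94, 83, 77, 73, 79, 89, 100, 106, 112, 115, 113, 113, 112, 107, 100, 105, 108, 111, 109]
194 [111, 110, 111, 110, 110, 111, 110, 112, 107, 97, 84, 78, 74, 75, 75, 75, 74, 77, 78, 76, 76, 80, 84, 83, 80, 74, 72, 73, 87, 93, 82, 60, 38, 31, 32, 32, 49, 82, 107, 114, 116, 115, 116, 116, 118, 113, 113, 113, 112, 112, 110, 112, 112, 111, 110, 118, 128, 135, 149, 171]
197 [110, 111, 111, 111, 110, 110, 110, 110, 114, 123, 129, 130, 1
[... 3322 characters left out ...]
109, 115, 122, 118, 97, 84, 92, 109, 122, 125, 119, 108, 97, 84, 77, 73, 72, 70, 71, 75, 87, 106, 115, 119, 115, 104, 91, 80, 71, 68, 67]
233 [109, 117, 117, 106, 89, 79, 72, 71, 69, 70, 72, 76, 83, 97, 113, 119, 122, 119, 115, 109, 106, 104, 105, 105, 109, 112, 109, 112, 133, 169, 195, 198, 181, 152, 132, 130, 133, 134, 132, 135, 133, 134, 132, 127, 119, 114, 111, 108, 115, 116, 104, 90, 78, 71, 68, 63, 58, 60, 66, 72]
236 [73, 75, 71, 70, 70, 71, 70, 79, 87, 100, 107, 113, 114, 112, 108, 104, 109, 115, 120, 122, 119, 117, 112, 111, 116, 115, 112, 109, 102, 90, 80, 78, 74, 76, 93, 122, 141, 149, 148, 146, 147, 142, 140, 138, 132, 119, 103, 87, 80, 81, 73, 71, 68, 63, 58, 56, 53, 60, 65, 75]
```

View pics/g3.png

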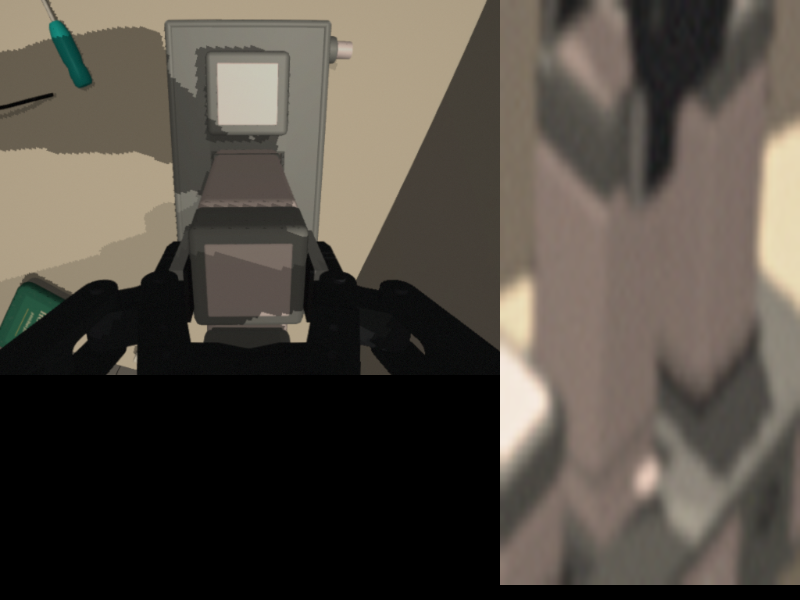

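The wrist picture shows the cartridge's +y face down to its foot edge at about (213..284,153), i.e. full-resolution (273..364,196). The short cap's bright face (216..279,62..126) and both deck sides (165..330) are also in view. I measure the foot against the deck in this one view.

Run:
```python
from h import *
w=cv2.imread("pics/w3.png"); g=cv2.GaussianBlur(cv2.cvtColor(w,6),(3,3),0).astype(int)
p=lambda n,a:print(n,a.tolist())
p("col318 r170-300:2",g[170:300:2,318]); p("col295 r180-215",g[180:215,295]);p("col345 r180-215",g[180:215,345])
p("row202 c200-430:2",g[202,200:430:2]); p("row222 c255-390",g[222,255:390:2])
W=cam("wrist")
m=cv2.inRange(w,(190,190,185),(255,255,255)); c=[x for x in cv2.findContours(m,0,2)[0] if cv2.contourArea(x)>2000]
for x in c:
    rc=cv2.minAreaRect(x); print("bright",rc, BI(onz(W,[rc[0]],.12)[0]).round(4))
e=lambda px,z:BI(onz(W,[px],z)[0]).round(4)
for px in((211,27),(422,27),(211,60),(422,60)): print("deck corner",px,e(px,.06))
for z in(.06,.064,.068): print("foot edge",z,e((273,196),z),e((318,196),z),e((363,196),z))
```

```text
col318 r170-300:2 [98, 77, 64, 72, 56, 51, 63, 69, 70, 70, 70, 76, 77, 65, 73, 77, 77, 77, 77, 77, 77, 78, 77, 78, 78, 78, 78, 78, 78, 78, 78, 78, 78, 77, 78, 78, 78, 78, 78, 77, 77, 78, 83, 86, 90, 105, 96, 72, 45, 44, 43, 44, 44, 45, 45, 45, 45, 45, 46, 48, 52, 54, 61, 62, 63]
col295 r180-215 [51, 56, 64, 69, 69, 69, 69, 69, 70, 69, 70, 73, 76, 77, 76, 74, 68, 65, 71, 76, 77, 77, 77, 77, 77, 77, 77, 77, 78, 77, 78, 78, 78, 78, 78]
col345 r180-215 [70, 70, 70, 70, 70, 70, 70, 70, 69, 69, 70, 72, 75, 77, 77, 73, 66, 66, 73, 77, 77, 77, 77, 77, 77, 77, 77, 78, 78, 78, 78, 78, 78, 78, 77]
row202 c200-430:2 [97, 97, 96, 96, 96, 96, 97, 97, 96, 95, 75, 60, 66, 66, 66, 71, 71, 71, 71, 72, 72, 72, 71, 72, 72, 72, 72, 72, 72, 71, 72, 72, 72, 72, 69, 54, 48, 64, 74, 76, 77, 77, 77, 77, 77, 77, 77, 77, 77, 77, 77, 77, 78, 77, 77, 77, 78, 77, 78, 77, 77, 77, 77, 77, 78, 78, 77, 77, 77, 77, 77, 77, 77, 77, 77, 77, 78, 78, 71, 63, 66, 75, 108, 125, 124, 124, 125, 124, 125, 123, 125, 125, 125, 125, 124, 123, 123, 124, 123, 124, 123, 124, 121, 104, 113, 118, 106, 146, 164, 165, 164, 164, 164, 164, 164]
row222 c255-390 [72, 72, 71, 72, 62, 53, 61, 72, 75, 77, 78, 78, 78, 78, 78, 78, 78, 78, 78, 77, 78, 78, 78, 78, 78, 78, 78, 77, 77, 78, 78, 78, 78, 78, 79, 78, 78, 78, 78, 78, 78, 78, 78, 78, 78, 78, 77, 77, 78, 78, 78, 78, 77, 78, 83, 113, 123, 124, 124, 124, 124, 124, 123, 123, 123, 123, 122, 122]
deck corner (211, 27) [-0.0546  0.1141  0.06  ]
deck corner (422, 27) [0.0556 0.1143 0.06  ]
deck corner (211, 60) [-0.0556  0.0978  0.06  ]
deck corner (422, 60) [0.0566 0.0979 0.06  ]
foot edge 0.06 [-0.0244  0.0241  0.06  ] [0.0014 0.0241 0.06  ] [0.0273 0.0242 0.06  ]
foot edge 0.064 [-0.024   0.0249  0.064 ] [0.0014 0.0249 0.064 ] [0.0269 0.025  0.064 ]
foot edge 0.068 [-0.0236  0.0257  0.068 ] [0.0014 0.0258 0.068 ] [0.0264 0.0258 0.068 ]
```

Run:
```python
from h import *
W=cam("wrist");S=cam("scene")
for z in(.06,.064,.07,.08,.09,.10,.12): print(z,proj(W,[B((x,.022,z)) for x in(-.022,0,.022)]).round(1).tolist())
print("pocket rim +y",proj(W,[B((x,.025,.06)) for x in(-.025,.025)]).round(1).tolist(), "scene",proj(S,[B((x,y,.06)) for x,y in((-.025,.025),(.025,.025),(-.025,-.025))]).round(1).tolist())
print("short top edge -y",proj(W,[B((x,.047,z)) for x in(-.022,.022) for z in (.12,.06)]).round(1).tolist())
print("scene foot corners z.064",proj(S,[B((x,y,.064)) for x,y in((-.022,.022),(.022,.022),(-.022,-.022))]).round(1).tolist())
w=cv2.imread("pics/w3.png")
cv2.imwrite("pics/w3c.png",cv2.resize(w[150:310,200:440],None,fx=3.3,fy=3.3,interpolation=cv2.INTER_CUBIC))
```

```text
0.06 [[277.3, 199.6], [315.5, 199.6], [353.7, 199.7]]
0.064 [[276.7, 201.1], [315.5, 201.1], [354.3, 201.2]]
0.07 [[275.7, 203.4], [315.4, 203.4], [355.2, 203.5]]
0.08 [[273.9, 207.4], [315.3, 207.5], [356.7, 207.6]]
0.09 [[272.0, 211.9], [315.2, 211.9], [358.4, 212.0]]
0.1 [[269.9, 216.7], [315.1, 216.8], [360.3, 216.9]]
0.12 [[265.1, 227.9], [314.8, 228.0], [364.6, 228.1]]
pocket rim +y [[272.0, 194.5], [359.1, 194.6]] scene [[332.2, 240.1], [316.8, 230.0], [346.4, 230.0]]
short top edge -y [[263.1, 171.4], [276.2, 155.8], [366.5, 171.6], [354.8, 155.9]]
scene foot corners z.064 [[332.2, 237.6], [318.6, 228.8], [344.7, 228.8]]
```

View pics/w3c.png

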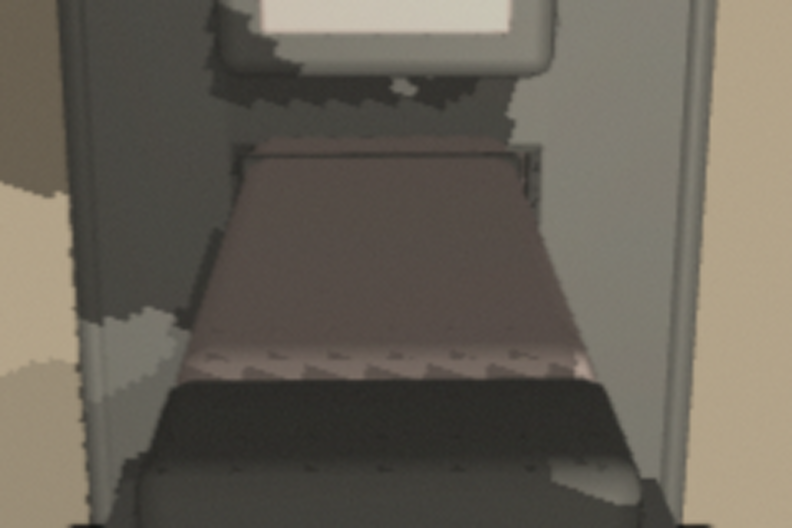

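The crop shows the pocket rim at v≈194 (u 271..364) and the foot edge at v≈191, u 278..356. The foot is centred in x but about 5 to 6 mm too far toward +y, so the cartridge is over-rotated a little. I check that against the top face.

Run:
```python
from h import *
W=cam("wrist")
w=cv2.imread("pics/w3.png"); g=cv2.cvtColor(w,6).astype(int)
print("col280",g[285:440:2,280].tolist()); print("col360",g[285:440:2,360].tolist())
for px in((319,356),(319,311),(319,402)): print(px,[BI(onz(W,[px],z)[0]).round(4).tolist() for z in(.190,.194,.198)])
print(proj(W,[B((0,y,.194)) for y in(-.022,0,.022)]).round(1).tolist())
for v in (190,191,192): print(BI(onz(W,[(317,v)],.064)[0]).round(4))
```

```text
col280 [44, 45, 49, 54, 60, 61, 63, 62, 64, 64, 64, 65, 64, 66, 101, 109, 111, 111, 110, 96, 85, 84, 84, 85, 83, 85, 84, 83, 84, 84, 84, 84, 83, 83, 84, 85, 84, 83, 84, 84, 84, 83, 84, 81, 84, 84, 85, 83, 84, 83, 83, 84, 84, 83, 83, 83, 83, 83, 83, 84, 63, 48, 47, 47, 46, 49, 82, 49, 39, 39, 40, 40, 40, 39, 38, 39, 38, 16]
col360 [47, 45, 51, 48, 59, 63, 63, 63, 63, 65, 66, 66, 65, 74, 108, 111, 111, 111, 111, 110, 109, 110, 109, 109, 111, 110, 110, 111, 110, 107, 93, 84, 85, 85, 85, 82, 84, 85, 84, 83, 85, 83, 84, 83, 84, 85, 83, 83, 86, 84, 84, 84, 83, 83, 83, 83, 84, 84, 97, 121, 98, 93, 95, 95, 86, 101, 84, 65, 42, 40, 42, 43, 43, 44, 43, 44, 41, 13]
(319, 356) [[0.0017, 0.0018, 0.19], [0.0017, 0.0043, 0.194], [0.0017, 0.0069, 0.198]]
(319, 311) [[0.0017, 0.0168, 0.19], [0.0016, 0.0188, 0.194], [0.0016, 0.0208, 0.198]]
(319, 402) [[0.0017, -0.0148, 0.19], [0.0017, -0.0117, 0.194], [0.0017, -0.0086, 0.198]]
[[313.4, 429.5], [313.2, 368.9], [313.1, 300.6]]
[0.0009 0.0284 0.064 ]
[0.0009 0.0278 0.064 ]
[0.0009 0.0272 0.064 ]
```

Emit:
{"op": "step_arm", "data": {"moves": [{"rx":0,"ry":-1,"rz":0,"dx":-3.5,"dy":0,"dz":0,"gripper":-1},{"rx":0,"ry":0,"rz":0,"dx":0,"dy":0,"dz":3,"gripper":-1},{"rx":0,"ry":0,"rz":0,"dx":0,"dy":0,"dz":2,"gripper":-1},{"rx":0,"ry":0,"rz":0,"dx":0,"dy":0,"dz":2,"gripper":-1},{"rx":0,"ry":0,"rz":0,"dx":0,"dy":0,"dz":0,"gripper":-1},{"rx":0,"ry":0,"rz":0,"dx":0,"dy":0,"dz":0,"gripper":-1}]}}

```text
clock: 9.45
tcp_pos: [0.5333, -0.0208, 0.1744]
orientation: [1.827, 2.538, -0.016]
contact_force: [0.3, 0.2, -1.5]
grip_width: 0.0428
gripper_force: 82.5
```

The foot is in the pocket with no force. I lower it on.

Emit:
{"op": "step_arm", "data": {"moves": [{"rx":0,"ry":0,"rz":0,"dx":0,"dy":0,"dz":2,"gripper":-1},{"rx":0,"ry":0,"rz":0,"dx":0,"dy":0,"dz":2,"gripper":-1},{"rx":0,"ry":0,"rz":0,"dx":0,"dy":0,"dz":2,"gripper":-1},{"rx":0,"ry":0,"rz":0,"dx":0,"dy":0,"dz":1,"gripper":-1},{"rx":0,"ry":0,"rz":0,"dx":0,"dy":0,"dz":0,"gripper":-1}]}}

```text
clock: 10.07
tcp_pos: [0.5334, -0.0206, 0.1691]
orientation: [1.826, 2.538, -0.018]
contact_force: [-7.2, -1.3, 16.6]
grip_width: 0.0429
gripper_force: 85.0
```

Emit:
{"op": "step_arm", "data": {"moves": [{"rx":0,"ry":0,"rz":0,"dx":0,"dy":0,"dz":0,"gripper":0.4},{"rx":0,"ry":0,"rz":0,"dx":0,"dy":0,"dz":0,"gripper":1},{"rx":0,"ry":0,"rz":0,"dx":0,"dy":0,"dz":0,"gripper":1},{"rx":0,"ry":0,"rz":0,"dx":0,"dy":0,"dz":0,"gripper":1},{"rx":0,"ry":0,"rz":0,"dx":0,"dy":0,"dz":-10,"gripper":1},{"rx":0,"ry":0,"rz":0,"dx":0,"dy":0,"dz":-50,"gripper":1},{"rx":0,"ry":0,"rz":0,"dx":0,"dy":0,"dz":-60,"gripper":1},{"rx":0,"ry":0,"rz":0,"dx":0,"dy":0,"dz":0,"gripper":1}]}}

```text
clock: 11.08
tcp_pos: [0.5353, -0.0177, 0.2926]
orientation: [1.822, 2.532, -0.008]
contact_force: [0.1, 0.5, 0.1]
grip_width: 0.0854
gripper_force: 0.0
```

Run:
```python
from h import *
st()
W=cam("wrist"); w=r.grab_frame("wrist"); s=r.grab_frame("scene")
out=np.zeros((480,800,3),np.uint8); out[:,:640]=w
out[:480,640:800]=cv2.resize(s[150:246,312:344],(160,480),interpolation=cv2.INTER_CUBIC); cv2.imwrite("pics/w4.png",w); cv2.imwrite("pics/g4.png",out)
import pickle; pickle.dump(W,open("W4.pkl","wb"))
for z in(.18,.06): print(z,proj(W,[B((x,y,z)) for y in(-.022,.022) for x in(-.022,.022)]).round(1).tolist())
print("rim",proj(W,[B((x,.025,.06)) for x in(-.025,.025)]).round(1).tolist())
print("tall top",proj(W,[B((x,-.069+y,.18)) for y in(-.022,.022) for x in(-.022,.022)]).round(1).tolist())
```

```text
t 11.07 tcp [ 0.5353 -0.0177  0.2926] inbase [ 0.004  -0.0019  0.2926] toolz base [ 0.009 -0.021 -1.   ] tooly base [1.    0.001 0.009] F [0.1 0.5 0.1] w 0.0854 gf 0.0 q [ 0.7   0.34 -0.97  1.8   0.33  1.15 -0.06]
0.18 [[270.8, 269.9], [346.0, 269.8], [268.2, 196.2], [347.7, 196.2]]
0.06 [[284.2, 215.5], [335.9, 215.5], [283.0, 163.7], [336.7, 163.7]]
rim [[279.3, 160.1], [340.4, 160.1]]
tall top [[274.5, 369.9], [343.5, 369.7], [272.2, 308.2], [345.0, 308.1]]
```

View pics/g4.png

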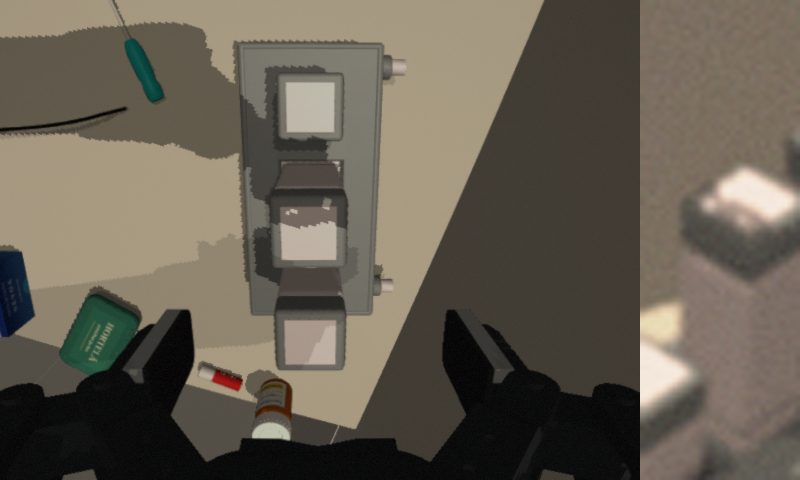

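The wrist picture shows all three caps in line: middle cap at (271..347,193..268), predicted home at (268..348,196..270). The scene half shows it standing upright in its seat. The cartridge is home and released, so next is the screwdriver. I check where the wrist camera sits on the tool and the cap position in the top view.

Run:
```python
from h import *
o=r.get_obs();R0=Ro.from_rotvec(o["orientation"]).as_matrix();K,D,Rc,t=cam("wrist")
print("cam in tool",(R0.T@(-Rc.T@t-o["tcp_pos"])).round(4),"fwd in tool",(R0.T@Rc[2]).round(3))
a=np.radians(14.3); h=np.array([.388,.275,0]); u=np.array([np.cos(a),np.sin(a),0])
for n,y in(("camfwd",(np.sin(a),-np.cos(a),0)),("camback",(-np.sin(a),np.cos(a),0))):
    R=Rt((0,0,-1),y); print(n); plan(h-.008*u+[0,0,.2],R); plan(h-.008*u+[0,0,.2],R,True)
```

```text
cam in tool [ 0.0741  0.0003 -0.1217] fwd in tool [-0.289  0.001  0.957]
camfwd
turn total deg (tool) [ 0.93  0.76 94.21] shift mm after turn [ -75.7 -320.6   88.1]
turn total deg (tool) [ 0.93  0.76 94.21] shift mm before turn [326.9 -52.1  81.9]
camback
turn total deg (tool) [ -0.74   0.92 -85.79] shift mm after turn [ 75.7 320.6  88.1]
turn total deg (tool) [ -0.74   0.92 -85.79] shift mm before turn [326.9 -52.1  81.9]
```

Emit:
{"op": "step_arm", "data": {"moves": [{"rx":0,"ry":0,"rz":0,"dx":30,"dy":-5,"dz":0,"gripper":1},{"rx":0,"ry":0,"rz":0,"dx":50,"dy":-8,"dz":0,"gripper":1},{"rx":0,"ry":0,"rz":0,"dx":50,"dy":-8,"dz":0,"gripper":1},{"rx":0,"ry":0,"rz":0,"dx":50,"dy":-8,"dz":0,"gripper":1},{"rx":0,"ry":0,"rz":0,"dx":50,"dy":-8,"dz":15,"gripper":1},{"rx":0,"ry":0,"rz":0,"dx":50,"dy":-8,"dz":15,"gripper":1},{"rx":0,"ry":0,"rz":0,"dx":47,"dy":-7,"dz":15,"gripper":1},{"rx":0.1,"ry":0.1,"rz":10.5,"dx":0,"dy":0,"dz":0,"gripper":1},{"rx":0.1,"ry":0.1,"rz":10.5,"dx":0,"dy":0,"dz":0,"gripper":1},{"rx":0.1,"ry":0.1,"rz":10.5,"dx":0,"dy":0,"dz":0,"gripper":1},{"rx":0.1,"ry":0.1,"rz":10.5,"dx":0,"dy":0,"dz":0,"gripper":1},{"rx":0.1,"ry":0.1,"rz":10.5,"dx":0,"dy":0,"dz":0,"gripper":1},{"rx":0.1,"ry":0.1,"rz":10.5,"dx":0,"dy":0,"dz":0,"gripper":1},{"rx":0.1,"ry":0.1,"rz":10.5,"dx":0,"dy":0,"dz":0,"gripper":1},{"rx":0.1,"ry":0.1,"rz":10.5,"dx":0,"dy":0,"dz":0,"gripper":1},{"rx":0.1,"ry":0.1,"rz":10.2,"dx":0,"dy":0,"dz":0,"gripper":1},{"rx":0,"ry":0,"rz":0,"dx":0,"dy":0,"dz":0,"gripper":1}]}}

```text
clock: 13.3
tcp_pos: [0.3791, 0.2732, 0.2355]
orientation: [-3.116, -0.394, 0.003]
contact_force: [0.7, -0.4, -0.5]
grip_width: 0.0853
gripper_force: 0.0
```

Run:
```python
from h import *
st()
W=cam("wrist"); w=r.grab_frame("wrist"); cv2.imwrite("pics/w5.png",w)
hsv=cv2.cvtColor(w,cv2.COLOR_BGR2HSV)
m=cv2.inRange(hsv,(8,140,90),(28,255,255)); 
for c in sorted(cv2.findContours(m,0,2)[0],key=cv2.contourArea)[-3:]:
    rc=cv2.minAreaRect(c); b=cv2.boxPoints(rc); P=onz(W,b,.010); print(np.round(rc[0],1),np.round(rc[1],1),"area",cv2.contourArea(c),"ctr",onz(W,[rc[0]],.010)[0].round(4),"sides mm",[round(1000*np.linalg.norm(P[i]-P[i-1]),1) for i in range(2)],P[:,:2].round(4).tolist())
# shaft tip: from top view after
t=r.grab_frame("top"); cv2.imwrite("pics/top5.png",t)
C=cam("top"); hs=cv2.cvtColor(t,cv2.COLOR_BGR2HSV)
m=cv2.inRange(t,(165,170,165),(255,255,255)); m[:150]=0;m[260:]=0;m[:,:290]=0;m[:,420:]=0
for c in cv2.findContours(m,0,2)[0]:
    if cv2.contourArea(c)>60: q=cv2.minAreaRect(c); print("cap",np.round(q[0],1),np.round(q[1],1),BI(onz(C,[q[0]],.18)[0]).round(4),BI(onz(C,[q[0]],.12)[0]).round(4))
```

```text
t 13.3 tcp [0.3791 0.2732 0.2355] inbase [-0.052   0.3235  0.2355] toolz base [-0.001  0.001 -1.   ] tooly base [-0.071 -0.997 -0.001] F [ 0.7 -0.4 -0.5] w 0.0853 gf 0.0 q [-0.08  0.23 -0.76  2.01  0.19  0.97 -2.26]
[358.1 315.3] [42.5 12.3] area 231.5 ctr [0.2854 0.2125 0.01  ] sides mm [np.float64(42.2), np.float64(11.0)] [[0.2979, 0.2296], [0.3052, 0.2214], [0.2726, 0.195], [0.2649, 0.2033]]
[387.9 286.1] [47.3 14.7] area 258.5 ctr [0.3193 0.1951 0.01  ] sides mm [np.float64(43.0), np.float64(13.6)] [[0.3149, 0.2164], [0.3284, 0.2159], [0.3236, 0.1736], [0.3098, 0.1737]]
[320. 188.] [66. 18.] area 1046.0 ctr [0.3885 0.2746 0.01  ] sides mm [np.float64(54.7), np.float64(14.4)] [[0.4126, 0.2883], [0.4162, 0.2743], [0.3634, 0.2603], [0.3596, 0.2748]]
cap [318.2 212.6] [15.2 15.8] [-0.0124  0.0722  0.18  ] [0.0011 0.0688 0.12  ]
cap [352. 194.] [15.8 16.4] [0.0008 0.0011 0.18  ] [ 0.015  -0.0062  0.12  ]
cap [387.3 181.9] [15.8 16.4] [ 0.0013 -0.0691  0.18  ] [ 0.0155 -0.0802  0.12  ]
```

The top view gives the middle cap at base (0.8, 1.1) mm, in line with its neighbours, so it is home. The handle measures 54.7 × 14.4 mm at (0.3885, 0.2746), az 14.6°. I descend and grip it.

Emit:
{"op": "step_arm", "data": {"moves": [{"rx":0,"ry":0,"rz":0,"dx":-2.5,"dy":1,"dz":30,"gripper":1},{"rx":0,"ry":0,"rz":0,"dx":0,"dy":0,"dz":50,"gripper":1},{"rx":0,"ry":0,"rz":0,"dx":0,"dy":0,"dz":50,"gripper":0.3},{"rx":0,"ry":0,"rz":0,"dx":0,"dy":0,"dz":40,"gripper":0.2},{"rx":0,"ry":0,"rz":0,"dx":0,"dy":0,"dz":25,"gripper":0},{"rx":0,"ry":0,"rz":0,"dx":0,"dy":0,"dz":10,"gripper":0},{"rx":0,"ry":0,"rz":0,"dx":0,"dy":0,"dz":0,"gripper":0},{"rx":0,"ry":0,"rz":0,"dx":0,"dy":0,"dz":0,"gripper":0}]}}

```text
clock: 14.4
tcp_pos: [0.3781, 0.2732, 0.0325]
orientation: [-3.114, -0.392, -0.003]
contact_force: [0.1, -0.0, 0.8]
grip_width: 0.0428
gripper_force: 0.0
```

Run:
```python
from h import *
st(); u=np.array([np.cos(np.radians(14.57)),np.sin(np.radians(14.57)),0])
o=r.get_obs();R0=Ro.from_rotvec(o["orientation"]).as_matrix()
print(1000*R0.T@(np.array([.3885,.2746,.008])-.012*u-o["tcp_pos"]))
```

```text
t 14.4 tcp [0.3781 0.2732 0.0325] inbase [-0.0529  0.3239  0.0325] toolz base [ 0.002  0.003 -1.   ] tooly base [-0.072 -0.997 -0.003] F [ 0.1 -0.   0.8] w 0.0428 gf 0.0 q [-0.3   0.56 -0.56  2.17  0.56  0.55 -2.59]
[-1.65867423  1.36750115 24.49760211]
```

Emit:
{"op": "step_arm", "data": {"moves": [{"rx":0,"ry":0,"rz":0,"dx":-1.5,"dy":1.4,"dz":8,"gripper":0},{"rx":0,"ry":0,"rz":0,"dx":0,"dy":0,"dz":0,"gripper":-1},{"rx":0,"ry":0,"rz":0,"dx":0,"dy":0,"dz":0,"gripper":-1},{"rx":0,"ry":0,"rz":0,"dx":0,"dy":0,"dz":0,"gripper":-1},{"rx":0,"ry":0,"rz":0,"dx":0,"dy":0,"dz":0,"gripper":-1}], "grip_force": 60}}

```text
clock: 15.02
tcp_pos: [0.3765, 0.271, 0.0238]
orientation: [-3.115, -0.391, -0.001]
contact_force: [0.1, -2.0, 5.9]
grip_width: 0.0143
gripper_force: 59.2
```

Run:
```python
from h import *
st()
```

```text
t 15.03 tcp [0.3765 0.271  0.0238] inbase [-0.0551  0.3223  0.0238] toolz base [ 0.001  0.002 -1.   ] tooly base [-0.073 -0.997 -0.002] F [ 0.1 -2.   5.9] w 0.0143 gf 59.2 q [-0.31  0.57 -0.54  2.18  0.57  0.54 -2.61]
```

Emit:
{"op": "step_arm", "data": {"moves": [{"rx":0,"ry":0,"rz":0,"dx":0,"dy":0,"dz":-10,"gripper":-1},{"rx":0,"ry":0,"rz":0,"dx":0,"dy":0,"dz":-30,"gripper":-1},{"rx":0,"ry":0,"rz":0,"dx":0,"dy":0,"dz":-50,"gripper":-1},{"rx":0,"ry":0,"rz":0,"dx":0,"dy":0,"dz":-50,"gripper":-1},{"rx":0,"ry":0,"rz":0,"dx":0,"dy":0,"dz":-50,"gripper":-1},{"rx":0,"ry":0,"rz":0,"dx":0,"dy":0,"dz":-36,"gripper":-1},{"rx":0,"ry":0,"rz":0,"dx":-0.5,"dy":27,"dz":0,"gripper":-1},{"rx":0,"ry":0,"rz":0,"dx":-0.5,"dy":40,"dz":0,"gripper":-1},{"rx":0,"ry":0,"rz":0,"dx":-0.5,"dy":40,"dz":0,"gripper":-1},{"rx":0,"ry":0,"rz":0,"dx":-0.5,"dy":40,"dz":0,"gripper":-1},{"rx":0,"ry":0,"rz":0,"dx":-0.5,"dy":40,"dz":0,"gripper":-1},{"rx":0,"ry":0,"rz":0,"dx":-0.5,"dy":40,"dz":0,"gripper":-1},{"rx":0,"ry":0,"rz":-4.1,"dx":0,"dy":0,"dz":0,"gripper":-1},{"rx":0,"ry":0,"rz":0,"dx":0,"dy":0,"dz":0,"gripper":-1}]}}

```text
clock: 16.77
tcp_pos: [0.4295, 0.0496, 0.2494]
orientation: [-3.099, -0.501, -0.001]
contact_force: [-1.2, -0.3, -0.5]
grip_width: 0.014
gripper_force: 58.6
```

Run:
```python
from h import *
st()
o=r.get_obs();R0=Ro.from_rotvec(o["orientation"]).as_matrix()
W=cam("wrist"); w=r.grab_frame("wrist"); cv2.imwrite("pics/w6.png",w)
T=lambda p:o["tcp_pos"]+R0@np.array(p)/1000
print("pred tip px",proj(W,[T((96.5,0,16)),T((80,0,16)),T((60,0,16)),T((39.5,0,16)),T((12,0,16))]).round(1).tolist())
hsv=cv2.cvtColor(w,cv2.COLOR_BGR2HSV); m=cv2.inRange(hsv,(8,140,60),(28,255,255))
c=max(cv2.findContours(m,0,2)[0],key=cv2.contourArea); print("orange",cv2.minAreaRect(c),cv2.boundingRect(c))
s=r.grab_frame("scene"); t=r.grab_frame("top"); cv2.imwrite("pics/s6.png",s); cv2.imwrite("pics/t6.png",t)
print("pred scene",proj(cam("scene"),[T((96.5,0,16)),T((39.5,0,16))]).round(1).tolist(),"top",proj(cam("top"),[T((96.5,0,16)),T((39.5,0,16))]).round(1).tolist())
g=cv2.cvtColor(w,6).astype(int)
for v in range(0,110,6): print(v,g[v,280:360:2].tolist())
```

```text
t 16.77 tcp [0.4295 0.0496 0.2494] inbase [-0.075   0.0955  0.2494] toolz base [ 0.001  0.002 -1.   ] tooly base [-0.002 -1.    -0.002] F [-1.2 -0.3 -0.5] w 0.014 gf 58.6 q [ 0.35  0.13 -0.64  2.07  0.09  0.97 -1.59]
pred tip px [[319.4, 28.5], [319.3, 86.5], [319.2, 152.6], [319.1, 215.4], [319.0, 291.9]]
orange ((317.5, 290.5), (155.0, 45.0), 90.0) (295, 213, 46, 156)
pred scene [[295.7, 183.9], [315.6, 196.0]] top [[299.1, 192.4], [309.3, 222.1]]
0 [142, 140, 142, 141, 141, 141, 142, 141, 141, 143, 142, 141, 140, 101, 128, 149, 162, 168, 162, 151, 133, 102, 135, 142, 141, 142, 141, 142, 142, 141, 142, 142, 141, 142, 142, 141, 141, 142, 141, 141]
6 [143, 143, 141, 141, 141, 141, 142, 142, 141, 142, 142, 142, 138, 105, 132, 151, 161, 166, 158, 147, 126, 96, 130, 123, 123, 137, 140, 142, 140, 143, 142, 143, 141, 142, 141, 141, 141, 143, 141, 142]
12 [142, 141, 142, 143, 142, 141, 142, 141, 142, 142, 119, 58, 70, 79, 89, 98, 107, 112, 106, 98, 90, 84, 76, 67, 111, 125, 141, 141, 143, 142, 141, 142, 141, 141, 142, 143, 142, 142, 142, 143]
18 [141, 142, 142, 142, 142, 141, 119, 100, 99,
[... 2356 characters left out ...]
, 98, 115, 141, 150, 128, 100, 24, 21, 48, 69, 94, 113, 114, 114, 142, 170, 171, 172, 170, 172, 172, 171, 172, 170]
96 [143, 143, 141, 89, 83, 75, 77, 103, 100, 104, 114, 113, 113, 114, 113, 113, 98, 115, 142, 151, 130, 102, 19, 19, 47, 68, 95, 113, 114, 113, 141, 171, 170, 171, 170, 171, 172, 171, 171, 170]
102 [143, 144, 144, 120, 83, 74, 80, 101, 101, 101, 113, 113, 114, 114, 112, 111, 98, 114, 142, 149, 129, 102, 20, 22, 48, 68, 92, 111, 113, 112, 138, 171, 171, 171, 171, 171, 171, 170, 170, 171]
108 [143, 145, 144, 134, 87, 77, 77, 99, 102, 101, 113, 113, 112, 111, 111, 112, 96, 114, 142, 149, 130, 101, 23, 17, 42, 69, 94, 110, 111, 111, 140, 169, 170, 170, 170, 171, 170, 170, 169, 170]
```

Emit:
{"op": "step_arm", "data": {"moves": [{"rx":0,"ry":0,"rz":0,"dx":-10,"dy":27.5,"dz":0,"gripper":-1},{"rx":0,"ry":0,"rz":0,"dx":-18,"dy":32.5,"dz":0,"gripper":-1},{"rx":0,"ry":0,"rz":0,"dx":-18,"dy":32.5,"dz":0,"gripper":-1},{"rx":0,"ry":0,"rz":0,"dx":-18,"dy":32.5,"dz":0,"gripper":-1},{"rx":0,"ry":0,"rz":0,"dx":-18,"dy":32.5,"dz":0,"gripper":-1},{"rx":0,"ry":0,"rz":0,"dx":0,"dy":0,"dz":40,"gripper":-1},{"rx":0,"ry":0,"rz":0,"dx":0,"dy":0,"dz":40,"gripper":-1},{"rx":0,"ry":0,"rz":0,"dx":0,"dy":0,"dz":40,"gripper":-1},{"rx":0,"ry":0,"rz":0,"dx":0,"dy":0,"dz":0,"gripper":-1}]}}

```text
clock: 18.05
tcp_pos: [0.3998, -0.1241, 0.1268]
orientation: [-3.095, -0.504, 0.007]
contact_force: [-0.5, 0.5, -0.5]
grip_width: 0.0142
gripper_force: 58.7
```

Run:
```python
from h import *
st()
o=r.get_obs();R0=Ro.from_rotvec(o["orientation"]).as_matrix();T=lambda p:o["tcp_pos"]+R0@np.array(p)/1000
S=cam("scene"); s=np.mean([r.grab_frame("scene").astype(float) for _ in range(5)],0)
h=proj(S,[B((-.055,-.062,.036))])[0]; print("hole pred px",h.round(1),"tip pred",proj(S,[T((97,0,15.8))]).round(1), "1cm y,z",(proj(S,[B((-.055,-.052,.036)),B((-.055,-.062,.046))])-h).round(1).tolist())
u,v=h.round().astype(int); g=s.mean(2).round().astype(int)
for y in range(v-9,v+10): print(y,g[y,u-12:u+13].tolist())
g0=cv2.imread("pics/scene0.png").mean(2).round().astype(int); print("start"); 
for y in range(v-6,v+7): print(y,g0[y,u-8:u+9].tolist())
W=cam("wrist"); w=r.grab_frame("wrist"); cv2.imwrite("pics/w7.png",w)
print("wrist pred tip",proj(W,[T((97,0,15.8))]).round(1),"tall cap ctr",proj(W,[B((0,-.069,.18))]).round(1),"deck FR",proj(W,[B((-.055,-.115,.06)),B((-.055,.115,.06))]).round(1).tolist())
```

```text
t 18.05 tcp [ 0.3998 -0.1241  0.1268] inbase [-0.1583 -0.0599  0.1268] toolz base [-0.004  0.006 -1.   ] tooly base [ 0.    -1.    -0.006] F [-0.5  0.5 -0.5] w 0.0142 gf 58.7 q [ 0.56  0.28 -0.45  2.23  0.19  0.67 -1.28]
hole pred px [365.1 236.1] tip pred [[369.3 214.1]] 1cm y,z [[-2.6, 2.0], [0.4, -3.1]]
227 [75, 81, 89, 91, 93, 92, 94, 90, 92, 93, 104, 128, 141, 144, 136, 123, 102, 83, 85, 96, 108, 110, 112, 110, 116]
228 [71, 78, 83, 92, 95, 93, 93, 93, 95, 102, 116, 136, 143, 132, 116, 97, 81, 76, 89, 105, 113, 114, 111, 109, 120]
229 [71, 78, 85, 92, 92, 92, 94, 103, 111, 124, 132, 135, 127, 109, 89, 76, 70, 78, 94, 108, 111, 114, 111, 110, 127]
230 [81, 83, 88, 91, 92, 95, 108, 125, 133, 139, 132, 117, 101, 84, 73, 66, 69, 78, 96, 110, 113, 113, 111, 113, 133]
231 [107, 96, 90, 91, 96, 105, 124, 138, 141, 131, 113, 92, 79, 73, 69, 68, 66, 82, 101, 111, 112, 114, 112, 112, 138]
232 [131, 116, 108, 105, 110, 123, 134, 136, 125, 106, 89, 74, 67, 66, 67, 68, 69, 80, 100, 113, 113, 111, 110, 113, 142]
233 [149, 138, 132, 131, 128, 134, 130, 118, 102, 83, 73, 66, 61, 58, 60, 65, 72,
[... 1833 characters left out ...]
35 [111, 94, 83, 72, 67, 63, 60, 56, 54, 49, 54, 64, 70, 86, 97, 105, 109]
236 [91, 80, 77, 68, 69, 62, 60, 53, 48, 53, 55, 65, 66, 87, 103, 102, 107]
237 [83, 83, 86, 77, 67, 67, 55, 51, 55, 53, 68, 68, 74, 92, 104, 105, 95]
238 [88, 96, 91, 78, 66, 62, 50, 52, 53, 59, 64, 63, 72, 87, 98, 96, 81]
239 [104, 106, 93, 77, 62, 64, 58, 62, 59, 60, 65, 67, 75, 86, 90, 83, 78]
240 [107, 106, 91, 77, 68, 70, 67, 61, 65, 68, 64, 69, 70, 74, 77, 83, 87]
241 [101, 105, 90, 74, 64, 64, 70, 64, 65, 68, 65, 71, 68, 74, 83, 85, 88]
242 [112, 103, 85, 67, 70, 62, 65, 63, 65, 66, 67, 68, 77, 81, 90, 92, 100]
wrist pred tip [[311.5  38.3]] tall cap ctr [[ 367.5 -447.3]] deck FR [[445.5, 41.9], [-82.8, 52.3]]
```

Emit:
{"op": "step_arm", "data": {"moves": [{"rx":0,"ry":0,"rz":0,"dx":-2,"dy":2,"dz":30,"gripper":-1},{"rx":0,"ry":0,"rz":0,"dx":0,"dy":0,"dz":30,"gripper":-1},{"rx":0,"ry":0,"rz":0,"dx":0,"dy":0,"dz":15,"gripper":-1},{"rx":0,"ry":0,"rz":0,"dx":0,"dy":0,"dz":0,"gripper":-1},{"rx":0,"ry":0,"rz":0,"dx":0,"dy":0,"dz":0,"gripper":-1}]}}

```text
clock: 18.98
tcp_pos: [0.4012, -0.1277, 0.0545]
orientation: [-3.099, -0.503, -0.003]
contact_force: [-0.3, 0.4, -0.2]
grip_width: 0.0138
gripper_force: 58.6
```

Run:
```python
from h import *
st()
o=r.get_obs();R0=Ro.from_rotvec(o["orientation"]).as_matrix();T=lambda p:o["tcp_pos"]+R0@np.array(p)/1000
tip=T((97,0,15.8)); print("tip in hole frame mm",(1000*(BI(tip)-[-.0545,-.062,.036])).round(1))
W=cam("wrist"); w=r.grab_frame("wrist"); cv2.imwrite("pics/w8.png",w); g=cv2.cvtColor(w,6).astype(int)
print("pred tip",proj(W,[tip]).round(1),"deck FR",proj(W,[B((-.055,-.115,.06)),B((-.055,-.062,.06)),B((-.055,.115,.06))]).round(1).tolist(),"mid shaft",proj(W,[T((60,0,15.8))]).round(1))
for v in range(0,80,5): print(v,g[v,290:340:2].tolist())
print("row 152",g[152,290:340:2].tolist())
print("col420 v0-80",g[0:80:3,420].tolist()); 
for v in(0,10,20,30): print("row",v,"c430-520",g[v,400:520:3].tolist())
```

```text
t 18.98 tcp [ 0.4012 -0.1277  0.0545] inbase [-0.1581 -0.0637  0.0545] toolz base [ 0.002  0.001 -1.   ] tooly base [-0.001 -1.    -0.001] F [-0.3  0.4 -0.2] w 0.0138 gf 58.6 q [ 0.49  0.43 -0.38  2.27  0.32  0.49 -1.4 ]
tip in hole frame mm [-6.6 -1.8  2.9]
pred tip [[319.3  26.4]] deck FR [[525.9, -12.1], [312.3, -15.6], [-283.9, 28.0]] mid shaft [[319.1 152.6]]
0 [27, 27, 24, 15, 8, 9, 3, 6, 4, 3, 1, 3, 4, 6, 5, 6, 11, 4, 2, 4, 5, 3, 11, 12, 24]
5 [23, 4, 8, 7, 6, 2, 7, 9, 11, 17, 25, 24, 26, 28, 27, 26, 21, 22, 14, 9, 6, 4, 5, 4, 2]
10 [27, 28, 25, 26, 19, 10, 4, 0, 3, 5, 8, 6, 6, 4, 6, 3, 6, 4, 6, 1, 4, 10, 15, 20, 26]
15 [27, 27, 27, 29, 30, 26, 27, 29, 27, 27, 29, 29, 26, 26, 27, 28, 27, 28, 26, 29, 28, 25, 27, 28, 27]
20 [28, 27, 27, 29, 28, 27, 28, 27, 25, 26, 27, 31, 29, 28, 28, 24, 28, 26, 27, 26, 27, 28, 27, 26, 28]
25 [35, 35, 35, 35, 35, 35, 35, 36, 35, 37, 37, 33, 39, 56, 64, 46, 36, 35, 36, 34, 36, 36, 34, 36, 35]
30 [51, 52, 51, 52, 52, 49, 51, 51, 50, 51, 52, 54, 102, 133, 145, 118, 69, 51, 52, 53, 52, 51, 50, 51, 52]
35 [59, 59, 58, 60, 59, 58, 59, 58, 57, 60, 59, 
[... 1273 characters left out ...]
51, 49, 48, 49, 52, 50, 51, 50, 49, 49, 50, 51, 50, 48, 47, 51, 53, 54, 54, 53, 51, 51, 50, 52, 53, 103, 131, 131, 133, 131]
row 10 c430-520 [50, 51, 52, 51, 49, 50, 51, 49, 51, 51, 48, 50, 49, 48, 50, 51, 49, 49, 50, 50, 51, 49, 50, 51, 49, 50, 51, 51, 52, 84, 114, 113, 113, 130, 130, 130, 131, 131, 131, 132]
row 20 c430-520 [51, 52, 50, 51, 50, 50, 49, 52, 51, 49, 50, 50, 51, 50, 51, 50, 50, 49, 50, 49, 50, 51, 51, 68, 111, 113, 114, 112, 113, 113, 113, 113, 133, 132, 131, 133, 131, 133, 131, 131]
row 30 c430-520 [45, 43, 44, 43, 43, 42, 40, 42, 40, 38, 38, 38, 36, 36, 30, 33, 32, 32, 29, 40, 86, 112, 114, 115, 114, 113, 114, 114, 114, 115, 113, 113, 129, 132, 132, 132, 132, 132, 132, 132]
```

In this wrist view the shaft runs up column 317.5 to a tip at row ~26. The dark ring of the hole is centred at column ~315.7, so the tip is about 0.5 mm off sideways and 3 mm high. I correct both and enter slowly.

Emit:
{"op": "step_arm", "data": {"moves": [{"rx":0,"ry":0,"rz":0,"dx":0,"dy":-0.5,"dz":2.9,"gripper":-1},{"rx":0,"ry":0,"rz":0,"dx":0,"dy":0,"dz":0,"gripper":-1},{"rx":0,"ry":0,"rz":0,"dx":0,"dy":0,"dz":0,"gripper":-1}]}}

```text
clock: 19.4
tcp_pos: [0.4003, -0.1272, 0.0509]
orientation: [-3.099, -0.502, -0.001]
contact_force: [-0.7, 0.1, -0.7]
grip_width: 0.0141
gripper_force: 58.6
```

```bash
cat > tip.py <<'E'
from h import *
st()
o=r.get_obs();R0=Ro.from_rotvec(o["orientation"]).as_matrix();T=lambda p:o["tcp_pos"]+R0@np.array(p)/1000
tip=T((97,0,15.8)); print("tip in hole frame mm",(1000*(BI(tip)-[-.0545,-.062,.036])).round(1))
W=cam("wrist"); w=r.grab_frame("wrist"); g=cv2.cvtColor(w,6).astype(int)
print("pred tip",proj(W,[tip]).round(1),"hole",proj(W,[B((-.0545,-.062,.036))]).round(1))
for v in list(range(0,16,2))+[20,30,40,60]: print(v,g[v,280:352:2].tolist())
E
python3 tip.py
```

```text
t 19.4 tcp [ 0.4003 -0.1272  0.0509] inbase [-0.1588 -0.0629  0.0509] toolz base [ 0.001  0.002 -1.   ] tooly base [-0.001 -1.    -0.002] F [-0.7  0.1 -0.7] w 0.0141 gf 58.6 q [ 0.48  0.43 -0.37  2.27  0.33  0.48 -1.41]
tip in hole frame mm [-7.3 -1.  -0.9]
pred tip [[319.4  26.5]] hole [[316.1  -1. ]]
0 [30, 28, 26, 27, 26, 29, 24, 10, 1, 1, 3, 5, 8, 5, 9, 11, 13, 16, 15, 19, 17, 14, 16, 12, 10, 5, 5, 3, 5, 7, 5, 2, 7, 26, 27, 28]
2 [27, 24, 27, 30, 30, 28, 28, 20, 6, 4, 4, 6, 7, 4, 6, 2, 5, 3, 6, 3, 8, 3, 7, 4, 7, 1, 6, 4, 5, 0, 6, 5, 21, 27, 27, 28]
4 [30, 27, 27, 27, 27, 28, 27, 27, 26, 16, 7, 4, 7, 2, 5, 4, 5, 6, 5, 7, 4, 4, 1, 8, 7, 0, 5, 6, 8, 6, 17, 25, 25, 28, 29, 26]
6 [27, 26, 28, 28, 26, 29, 26, 26, 29, 27, 26, 29, 22, 8, 10, 9, 6, 7, 6, 4, 6, 2, 4, 2, 8, 11, 16, 19, 29, 24, 26, 28, 26, 27, 27, 27]
8 [26, 26, 27, 29, 29, 30, 29, 29, 28, 27, 28, 27, 25, 28, 25, 29, 25, 28, 26, 26, 25, 29, 26, 25, 28, 27, 28, 30, 26, 29, 27, 26, 27, 26, 28, 26]
10 [29, 28, 28, 28, 28, 28, 26, 28, 28, 29, 28, 28, 28, 27, 27, 29, 30, 29, 26, 30, 26, 27, 28, 27, 28, 27, 28, 27, 28, 25, 28, 27,
[... 215 characters left out ...]
, 25, 27, 26, 28, 29, 27, 27, 28, 27, 28, 29, 27, 28, 27, 27, 26, 29, 26, 29, 28, 28, 27, 27, 29]
20 [36, 39, 37, 37, 36, 37, 36, 37, 36, 37, 38, 36, 38, 37, 39, 36, 37, 38, 37, 37, 37, 37, 38, 38, 37, 35, 37, 36, 35, 37, 37, 37, 37, 36, 38, 37]
30 [58, 59, 58, 57, 59, 59, 60, 58, 59, 57, 59, 57, 58, 59, 58, 59, 60, 78, 133, 144, 118, 72, 58, 59, 57, 60, 58, 59, 58, 60, 57, 59, 59, 58, 59, 59]
40 [58, 59, 60, 58, 58, 59, 58, 60, 59, 60, 60, 57, 59, 58, 59, 57, 71, 111, 136, 146, 122, 97, 60, 60, 58, 59, 58, 59, 59, 58, 59, 58, 60, 60, 60, 58]
60 [77, 77, 77, 78, 77, 77, 78, 77, 78, 79, 77, 77, 78, 77, 78, 76, 77, 110, 135, 143, 120, 95, 76, 77, 78, 79, 79, 77, 76, 60, 59, 64, 77, 77, 77, 78]
```

Emit:
{"op": "step_arm", "data": {"moves": [{"rx":0,"ry":0,"rz":0,"dx":0,"dy":0.4,"dz":-0.9,"gripper":-1},{"rx":0,"ry":0,"rz":0,"dx":2,"dy":0,"dz":0,"gripper":-1},{"rx":0,"ry":0,"rz":0,"dx":3,"dy":0,"dz":0,"gripper":-1},{"rx":0,"ry":0,"rz":0,"dx":3,"dy":0,"dz":0,"gripper":-1},{"rx":0,"ry":0,"rz":0,"dx":3,"dy":0,"dz":0,"gripper":-1},{"rx":0,"ry":0,"rz":0,"dx":2,"dy":0,"dz":0,"gripper":-1},{"rx":0,"ry":0,"rz":0,"dx":0,"dy":0,"dz":0,"gripper":-1}]}}

```text
clock: 20.32
tcp_pos: [0.4129, -0.1233, 0.0516]
orientation: [-3.099, -0.503, -0.001]
contact_force: [-0.6, 0.2, 0.5]
grip_width: 0.014
gripper_force: 58.6
```

```bash
python3 tip.py | head -3
python3 - <<'E'
from h import *
o=r.get_obs(); print("F base",(RB.T@o["contact_force"]).round(2))
g=cv2.cvtColor(r.grab_frame("wrist"),6).astype(int)
for v in range(0,70,6): print(v,g[v,296:342:2].tolist())
E
```

```text
t 20.32 tcp [ 0.4129 -0.1233  0.0516] inbase [-0.1456 -0.0632  0.0516] toolz base [ 0.001  0.002 -1.   ] tooly base [-0.001 -1.    -0.002] F [-0.6  0.2  0.5] w 0.014 gf 58.6 q [ 0.47  0.44 -0.37  2.25  0.33  0.5  -1.42]
tip in hole frame mm [ 5.9 -1.2 -0.1]
pred tip [[319.2  26.3]] hole [[315.1  47.5]]
F base [ 0.7   0.13 -2.19]
0 [52, 53, 53, 52, 53, 54, 52, 53, 52, 54, 52, 53, 52, 54, 51, 53, 54, 54, 53, 54, 55, 52, 54]
6 [51, 53, 52, 59, 93, 94, 91, 65, 57, 54, 53, 52, 55, 52, 53, 52, 59, 95, 95, 95, 90, 62, 53]
12 [92, 74, 68, 92, 96, 95, 97, 96, 95, 97, 97, 97, 96, 96, 94, 81, 95, 94, 96, 97, 96, 95, 96]
18 [90, 90, 91, 90, 90, 89, 90, 91, 90, 89, 90, 90, 89, 90, 90, 91, 91, 88, 88, 91, 90, 90, 91]
24 [110, 111, 111, 111, 111, 111, 111, 112, 111, 111, 111, 110, 111, 111, 110, 110, 111, 110, 110, 109, 110, 109, 110]
30 [79, 79, 79, 79, 80, 78, 79, 81, 79, 79, 80, 79, 79, 79, 79, 80, 78, 79, 78, 79, 80, 80, 81]
36 [55, 55, 56, 55, 56, 55, 56, 54, 53, 48, 50, 50, 56, 56, 56, 55, 53, 56, 55, 57, 54, 54, 52]
42 [31, 30, 29, 29, 27, 28, 29, 26, 29, 27, 28, 28, 25, 28, 27, 28, 26, 27, 29, 28, 29, 26, 30]
48 [3, 5, 4, 6, 5, 4, 10, 4, 37, 54, 57, 56, 55, 47, 12, 3, 6, 9, 4, 1, 4, 0, 3]
54 [31, 29, 27, 29, 27, 28, 29, 31, 42, 55, 60, 62, 56, 50, 31, 29, 28, 28, 30, 30, 27, 29, 28]
60 [35, 35, 34, 36, 38, 36, 35, 35, 46, 57, 60, 62, 56, 50, 37, 35, 35, 35, 37, 33, 36, 37, 34]
66 [61, 61, 60, 62, 62, 60, 62, 59, 63, 74, 107, 146, 119, 72, 59, 60, 60, 61, 60, 61, 61, 60, 60]
```

The shaft is in the hole (it meets the face at row ~47, width intact) with no side force. I push on to the button.

Emit:
{"op": "step_arm", "data": {"moves": [{"rx":0,"ry":0,"rz":0,"dx":3,"dy":0,"dz":0,"gripper":-1},{"rx":0,"ry":0,"rz":0,"dx":3,"dy":0,"dz":0,"gripper":-1},{"rx":0,"ry":0,"rz":0,"dx":3,"dy":0,"dz":0,"gripper":-1},{"rx":0,"ry":0,"rz":0,"dx":2,"dy":0,"dz":0,"gripper":-1},{"rx":0,"ry":0,"rz":0,"dx":2,"dy":0,"dz":0,"gripper":-1},{"rx":0,"ry":0,"rz":0,"dx":2,"dy":0,"dz":0,"gripper":-1},{"rx":0,"ry":0,"rz":0,"dx":0,"dy":0,"dz":0,"gripper":-1}]}}

```text
clock: 21.3
tcp_pos: [0.4263, -0.1188, 0.0515]
orientation: [-3.099, -0.502, 0.001]
contact_force: [-3.2, -1.5, -0.3]
grip_width: 0.0137
gripper_force: 58.7
```

```bash
python3 tip.py | head -2
python3 - <<'E'
from h import *
print("F base",np.mean([(r.grab_frame("wrist") is not None)*(RB.T@r.get_obs()["contact_force"]) for _ in range(4)],0).round(2))
E
```

```text
t 21.3 tcp [ 0.4263 -0.1188  0.0515] inbase [-0.1314 -0.0632  0.0515] toolz base [-0.     0.003 -1.   ] tooly base [-0.001 -1.    -0.003] F [-3.2 -1.5 -0.3] w 0.0137 gf 58.7 q [ 0.45  0.46 -0.37  2.22  0.33  0.51 -1.43]
tip in hole frame mm [20.1 -1.3 -0.4]
F base [-2.71  0.06  0.13]
```

Emit:
{"op": "step_arm", "data": {"moves": [{"rx":0,"ry":0,"rz":0,"dx":1.5,"dy":0,"dz":0,"gripper":-1},{"rx":0,"ry":0,"rz":0,"dx":1.5,"dy":0,"dz":0,"gripper":-1},{"rx":0,"ry":0,"rz":0,"dx":1,"dy":0,"dz":0,"gripper":-1},{"rx":0,"ry":0,"rz":0,"dx":0,"dy":0,"dz":0,"gripper":-1}]}}

```text
clock: 22.05
tcp_pos: [0.4292, -0.1177, 0.0513]
orientation: [-3.099, -0.502, 0.004]
contact_force: [-5.6, -2.4, 1.0]
grip_width: 0.0138
gripper_force: 58.8
```

```bash
python3 tip.py | head -2
python3 - <<'E'
from h import *
print("F base",np.mean([(r.grab_frame("wrist") is not None)*(RB.T@r.get_obs()["contact_force"]) for _ in range(4)],0).round(2))
E
```

```text
t 22.05 tcp [ 0.4292 -0.1177  0.0513] inbase [-0.1284 -0.0631  0.0513] toolz base [-0.002  0.003 -1.   ] tooly base [-0.002 -1.    -0.003] F [-5.6 -2.4  1. ] w 0.0138 gf 58.8 q [ 0.44  0.46 -0.37  2.22  0.33  0.52 -1.43]
tip in hole frame mm [23.1 -1.2 -0.7]
F base [-6.55 -0.11  1.06]
```

The force is now above the 4 N spring end, so the tip is near the stop. I push a little more, then hold.

Emit:
{"op": "step_arm", "data": {"moves": [{"rx":0,"ry":0,"rz":0,"dx":1,"dy":0,"dz":0,"gripper":-1},{"rx":0,"ry":0,"rz":0,"dx":0.5,"dy":0,"dz":0,"gripper":-1},{"rx":0,"ry":0,"rz":0,"dx":0,"dy":0,"dz":0,"gripper":-1},{"rx":0,"ry":0,"rz":0,"dx":0,"dy":0,"dz":0,"gripper":-1},{"rx":0,"ry":0,"rz":0,"dx":0,"dy":0,"dz":0,"gripper":-1}]}}

```text
clock: 22.92
tcp_pos: [0.4295, -0.1176, 0.051]
orientation: [-3.099, -0.501, 0.008]
contact_force: [-7.3, -3.4, 2.8]
grip_width: 0.0139
gripper_force: 58.9
```

```bash
python3 tip.py | head -2
python3 - <<'E'
from h import *
print("F base",np.mean([(r.grab_frame("wrist") is not None)*(RB.T@r.get_obs()["contact_force"]) for _ in range(4)],0).round(2))
E
```

```text
t 22.93 tcp [ 0.4295 -0.1176  0.051 ] inbase [-0.1281 -0.0631  0.051 ] toolz base [-0.004  0.003 -1.   ] tooly base [-0.002 -1.    -0.003] F [-7.3 -3.4  2.8] w 0.0139 gf 58.9 q [ 0.44  0.46 -0.37  2.22  0.33  0.52 -1.43]
tip in hole frame mm [23.3 -1.2 -1.2]
F base [-8.95  0.25  2.04]
```

The tip is on the hard stop: 1.5 mm commanded gave 0.3 mm of motion, at 9 N. I hold for 2.5 s.

Emit:
{"op": "step_arm", "data": {"moves": [{"rx":0,"ry":0,"rz":0,"dx":0,"dy":0,"dz":0,"gripper":-1},{"rx":0,"ry":0,"rz":0,"dx":0,"dy":0,"dz":0,"gripper":-1},{"rx":0,"ry":0,"rz":0,"dx":0,"dy":0,"dz":0,"gripper":-1},{"rx":0,"ry":0,"rz":0,"dx":0,"dy":0,"dz":0,"gripper":-1},{"rx":0,"ry":0,"rz":0,"dx":0,"dy":0,"dz":0,"gripper":-1},{"rx":0,"ry":0,"rz":0,"dx":0,"dy":0,"dz":0,"gripper":-1},{"rx":0,"ry":0,"rz":0,"dx":0,"dy":0,"dz":0,"gripper":-1},{"rx":0,"ry":0,"rz":0,"dx":0,"dy":0,"dz":0,"gripper":-1},{"rx":0,"ry":0,"rz":0,"dx":0,"dy":0,"dz":0,"gripper":-1},{"rx":0,"ry":0,"rz":0,"dx":0,"dy":0,"dz":0,"gripper":-1},{"rx":0,"ry":0,"rz":0,"dx":0,"dy":0,"dz":0,"gripper":-1},{"rx":0,"ry":0,"rz":0,"dx":0,"dy":0,"dz":0,"gripper":-1},{"rx":0,"ry":0,"rz":0,"dx":0,"dy":0,"dz":0,"gripper":-1},{"rx":0,"ry":0,"rz":0,"dx":0,"dy":0,"dz":0,"gripper":-1},{"rx":0,"ry":0,"rz":0,"dx":0,"dy":0,"dz":0,"gripper":-1},{"rx":0,"ry":0,"rz":0,"dx":0,"dy":0,"dz":0,"gripper":-1},{"rx":0,"ry":0,"rz":0,"dx":0,"dy":0,"dz":0,"gripper":-1},{"rx":0,"ry":0,"rz":0,"dx":0,"dy":0,"dz":0,"gripper":-1},{"rx":0,"ry":0,"rz":0,"dx":0,"dy":0,"dz":0,"gripper":-1},{"rx":0,"ry":0,"rz":0,"dx":0,"dy":0,"dz":0,"gripper":-1}]}}

```text
clock: 25.68
tcp_pos: [0.4295, -0.1176, 0.0511]
orientation: [-3.099, -0.501, 0.008]
contact_force: [-9.0, -3.2, 3.4]
grip_width: 0.0137
gripper_force: 58.9
```

```bash
python3 tip.py | head -2
python3 - <<'E'
from h import *
t=r.grab_frame("top"); C=cam("top")
m=cv2.inRange(t,(165,170,165),(255,255,255)); m[:150]=0;m[260:]=0;m[:,:290]=0;m[:,420:]=0
for c in cv2.findContours(m,0,2)[0]:
    if cv2.contourArea(c)>60: q=cv2.minAreaRect(c); print("cap",np.round(q[0],1),np.round(q[1],1),BI(onz(C,[q[0]],.18)[0]).round(4))
print("F base",np.mean([(r.grab_frame("wrist") is not None)*(RB.T@r.get_obs()["contact_force"]) for _ in range(4)],0).round(2))
E
```

```text
t 25.68 tcp [ 0.4295 -0.1176  0.0511] inbase [-0.1281 -0.0631  0.0511] toolz base [-0.004  0.003 -1.   ] tooly base [-0.002 -1.    -0.003] F [-9.  -3.2  3.4] w 0.0137 gf 58.9 q [ 0.44  0.46 -0.37  2.22  0.33  0.52 -1.43]
tip in hole frame mm [23.3 -1.2 -1.2]
cap [318.2 212.5] [15.1 15.7] [-0.0121  0.0721  0.18  ]
cap [352. 194.] [15.8 16.4] [0.0008 0.0011 0.18  ]
cap [387.4 182.1] [15.5 16.4] [ 0.001  -0.0691  0.18  ]
F base [-9.3  -0.46  2.17]
```

The hold is steady at 9 N and the cartridge cap has not moved. I hand in.

```bash
python3 -c "
from bench import r
print(r.hand_in())"
```

```text
the job is handed in; nothing more can be done
None
```

I handed the job in at about 26 s, with the cartridge standing home in its seat and released, and the orange screwdriver still gripped and holding the reset button on its hard stop at about 9 N (held well over 2 s); hand-in returned no verdict.

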